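Light a setting plate: stand it up, hold the sprung lamp lid at the mark

ROBOT

A 6-joint arm with a two-finger parallel gripper is mounted at the origin on the work surface. World frame = base frame: x ahead of the robot, y to its left, z up, the work surface at z = 0. Lengths are in mm, angles in degrees, forces in N, time in s.
With the tool pointing down it reaches from about 275 to 825 mm from the base axis. Payload 5.2 kg.
Tool frame: the origin (TCP) lies on the centre line of the jaws, within the pads' length; the fingertips stand env.tips_ahead ahead of it and the grasp point (between the pads) lies 11 mm behind it (env.tips_ahead is the distance from the TCP to the fingertips, in mm); z points along the fingers, x is the direction in which the jaws open and shut, and the axes are right-handed (so a half turn about z gives the same grasp; the last joint's range is limited). The gripper opens to 93 mm and grips with 3 to 60 N. Pads are 15 mm wide; open, the fingers measure 128 mm over their backs; the gripper's body (75 mm by 188 mm) begins 65 mm behind the grasp point.
Start: joints at [-83.354, 14.817, 87.949, -0, 77.235, -11.62], TCP at [172.406, -522.285, 226.653] pointing down, gripper open.
Joint ranges: [-179.93, 179.93], [-52.35, 119.4], [10.71, 147.94], [-69.91, 249.91], [12.55, 155.21], [-178.61, 178.61]. Speed limits (degrees/s): [147.25, 147.25, 180, 180, 180, 180].

INTERFACE

Orientations are given as [roll, pitch, yaw] about the fixed x, y, z axes, in that order (R = Rz(yaw) Ry(pitch) Rx(roll)).
In Python, from rig import env gives the robot as it stands. The module is installed in compiled form; this text tells all that it offers.
- The arm moves only by the tool jog_arm, never from a script. Its argument "steps" is a list of rows, each a list of 5 numbers: the finger opening in m, from 0 to 0.093, then the shift along the world's x, y, z in m, then the turn about the world's z in degrees. In form: [[hand, tx, ty, tz, turn], ...]. A call has 1 to 8 rows; each row is the pose to reach, as a shift and turn from the pose measured when the call began; what a row does not reach only later rows make up. A row lasts 1/10 s, in which the tool goes at most 50 mm and 8.59 degrees, less where a joint would pass 70% of its speed; a pose out of reach is approached as far as the arm can. A call with a gripper value outside its range is refused whole. The fingers move at their own pace and stop on an object; "squeeze" is the grip in N (left out, the last holds). Time passes only in rows, so rows that repeat a pose let the fingers close. It gives the time, the measured TCP pose, the force and the opening at its end, in the units of the state.
- env.get_state(): the state, without advancing time (a new reading comes with each control period).
- env.get_image(name): name is "side" or "top" or "wrist"; returns a dict with "color" (480x640x3 uint8, blue, green, red), "vertical_fov" (degrees; the focal length in pixels is half the picture's height over the tangent of half this angle, whatever the lens; pixels are square), "cx", "cy" (the principal point, pixels), "R" (3x3) and "t" (3): a world point X has camera coordinates R X + t; the wrist camera has in their place "tool_from_camera" (4x4, takes a point from camera to tool coordinates, whose origin is the TCP and whose axes are the tool frame's). Camera axes: x right, y down, z forward; pixel columns grow to the right and rows downward; lengths in mm; the calibration is good to about 2 mm. The wrist camera is an equidistant fisheye: a pixel r from the principal point sees the ray r / f radians off the axis. A picture is of the moment at which its call begins: read the wrist's pose just before it. There is no depth.
- env.job_done(): hands the job in, once; it reports no verdict.
The state is a dict: "time": time; "q": joint angles; "dq": joint speeds; "joint_efforts": joint torques, N m; "eef_pos": TCP position; "tcp_rot": TCP orientation; "ft_force": force on the tool from outside, world axes, zero at the start; "ft_torque": the same for the moment, N m; "finger_gap": finger opening in mm.
Only numpy, scipy, OpenCV 4.12 (cv2) and the standard library are available. Lean on these libraries where they do the work, as an engineer would, in place of code of your own. Each camera call takes 0.05 s, during which the arm holds its last target.

TASK

Take the aluminium setting plate off the blue sloping rest and stand it upright on one of its short thin edges, wholly on the black viewing pad with a broad face squarely towards the yellow lamp box, and let go of it. Then lift the lamp box's sprung lid (it has a black handle) until the lid lines up with the red pointers, and finish while still holding it there with the gripper: the spring would shut it, so do not let go. Leave the other things on the bench where they are.

Things in the scene. Friction and masses are not known exactly. Their poses are not given: they have to be found in the camera images.
- plate_center (a point): Centre of the solid aluminium plate, 84 (own x) x 64 (y) x 20 mm (z), 0.2 to 0.37 kg, black bores drawn on both faces. At the start it lies on the blue rest, x up the 30 degree slope, y level, z out of the upper face, centre 49 mm above the bench; its sides overhang the rest by 12 mm, to be pinched across y. Standing on a 64 x 20 mm edge, x vertical either way, the centre is 42 mm above the pad.
- rest: Blue sloping rest fixed to the bench, 40 mm wide (y), 88 mm long (x); its face rises 30 degrees towards its own +x, top about 63 mm above the bench, with a lip 12 mm high at the low end that the plate leans against. Origin: centre of its underside, on the bench.
- pad_center (a point): Centre of the top face of the black viewing pad with white border, fixed, 80 mm (x) by 120 mm (y), top 3 mm above the bench. Its x axis points level towards the lamp box's front (square to it within 7 degrees), y runs along that front, z is up. The upright plate's faces (its z axis) belong along the pad's x, either way round.
- lid_handle (a point): Middle of the lid handle's grip bar: black, round, 12 mm thick, 110 mm long between two posts, 40 mm above the lid's top face, 145 mm along the lid and 45 mm out from the hinge line. Axes turn with the lid: x from handle to hinge, y along bar and hinge, z out of the lid's top. Lid shut: 151 mm above the bench. Pinched across x from above, the bar turns in the fingers as the lid swings.
- lid_hinge (a point): Middle of the hinge line, 106 mm above the bench at the back top edge of the fixed yellow lamp box (170 deep in x, 190 wide in y, 100 mm high; lid 176 x 190 x 10 mm). Axes turn with the lid as for the handle; the hinge runs along y and opening turns positively about +y.
- lid (a joint): Lid angle in rad: 0 shut, grows as the handle side rises, stop at 1.2. A spring pulls it shut with 0.56 N m when shut plus 0.7 N m per rad, and the lid's own weight (0.35 kg) adds about 0.3 N m: some 6 to 9 N at the handle.
- mark (a joint): Angle in rad, on the lid's own scale, at which the two red pointers are set (0.45 to 0.75, different each time, fixed in the run): the lid is at the mark when lid equals this.
- mark_tip (a point): Tip of the red pointer on one end of the lamp box. Red pointers on both ends turn about the lid's hinge line, 172 mm long; the lid is at the mark when its edge, with a thin black line, covers the pointer seen from the end. x axis from tip to hinge. The pointers are for looking at only and cannot be touched.
- spanner: Bystander: steel spanner lying on the bench, 200 mm long. Origin under its middle.
- screwdriver: Bystander: screwdriver lying on the bench. Origin under its middle.
- mallet: Bystander: hammer lying on the bench, 280 mm long. Origin under its middle.
- oil: Bystander: blue oil bottle with red cap, 60 mm across, 170 mm high. Origin under its middle.
- holder: Bystander: steel tool holder with a taper standing on its nose, 64 mm across, 135 mm high. Origin under its middle.
- nut: Bystander: dark steel collet nut (ring) lying flat, 44 mm across, 22 mm high. Origin under its middle.
Not all that is in view belongs to the job. Of the things that look like the part that bears plate_center, the larger one is meant. Of the things that look like the part that bears pad_center, the larger one is meant.

How it is judged (in metres and radians):
On the way, in this order (a step that is already met when the one before it is completed fails the run):
1. the plate stands upright on the pad, facing the lamp box, and is let go ((angle between plate_center's own x axis and vertical below 0.1 rad or angle between plate_center's own x axis and vertical above 3.04 rad) and x of plate_center in the frame of pad_center between -0.03 and 0.03 m and y of plate_center in the frame of pad_center between -0.03 and 0.03 m and z of plate_center in the frame of pad_center between 0.038 and 0.046 m and angle between the z axis of plate_center and the x axis of pad_center, either way round below 0.35 rad and contact force between plate and the arm below 0.1 N and contact force between plate and the fingers below 0.1 N and linear speed of plate below 0.03 m/s), for 0.3 s.
2. the lid is raised to the pointers by the gripper (angle between the x axis of lid_handle and the x axis of mark_tip, either way round below 0.09 rad and value of joint lid above 0.3 rad and velocity of joint lid between -0.1 and 0.1 rad/s and contact force between lid and the fingers above 2 N and contact force between lid and plate below 0.1 N), for 0.3 s.
At the end, for the whole second after the job is handed in: Plate on a short edge (within 0.1 rad of upright), within 30 mm of the pad's centre along each pad axis, broad face within 0.35 rad of the pad's x, untouched, at rest; lid within 0.09 rad of the red pointers, still, carried by the fingers (over 2 N), not by the plate; bystanders within 30 mm (all of step 1 and all of step 2); the arm keeps its last pose, push and grip.
It fails at once if a bystander is moved more than 30 mm (distance of any of spanner, screwdriver, mallet, oil, holder, nut from where it was at the start of the episode above 0.03 m).
It also fails if it takes over 59 s, if anything falls off the work surface, if the arm or the gripper's body presses on something with over 40 N, if the wrist force passes 120 N, or if a joint passes its speed limit or range.

## Working session

There is one attempt and no reset: what is moved stays moved. The work goes in short steps, Python scripts to look and compute and a tool call to move; the robot and the scene stay as the last step left them, time stands still between calls to the robot, and variables do not carry over. Pictures are saved under pics/ and viewed, and the job is handed in when it is done.

Besides the shell and the picture viewer there is one more tool, called after "Request:" as a command line: name --pt "numbers of a row" for each row, then --argument value for the rest. jog_arm: Moves the arm, as the interface text tells. Its arguments: {"type":"object","properties":{"steps":{"type":"array"},"squeeze":{"type":"number"}},"required":["steps"]}

```bash
mkdir -p pics; python3 - <<'E'
from rig import env
import cv2,pickle
s=env.get_state()
print({k:s[k] for k in ('time','eef_pos','tcp_rot','finger_gap','ft_force')},env.tips_ahead)
d={}
for n in('side','top','wrist'):
    im=env.get_image(n); d[n]=im; cv2.imwrite(f'pics/{n}0.png',im['color']); print(n,im['vertical_fov'],im['cx'],im['cy'],im.get('R'),im.get('t'),im.get('tool_from_camera'))
pickle.dump((s,d),open('d0.pkl','wb'))
E
```

```text
{'time': 0.0, 'eef_pos': array([ 172.3449447 , -521.72318154,  225.84272288]), 'tcp_rot': array([-1.79978878e+02,  1.02752862e-01, -7.17345808e+01]), 'finger_gap': 93.24648088042326, 'ft_force': array([0.57864121, 0.12242517, 0.51578091])} 8.0
side 55.69571829530414 322.7878072424752 240.90957075414167 [[ 0.94745731 -0.31986571 -0.00325069]
 [-0.16790466 -0.48864045 -0.85617669]
 [ 0.27227315  0.81173668 -0.51667292]] [-545.40671146  196.61821429  956.14002087] None
top 48.65240887771278 319.0310341886602 239.36176775525396 [[-0.00303903 -0.99999354 -0.00192035]
 [-0.98287745  0.0033408  -0.18423015]
 [ 0.18423537  0.00132758 -0.98288126]] [  29.35095673  592.5484398  1593.28295676] None
wrist 65.70646984690485 317.7212586437226 238.77883196420882 None None [[ 9.99999683e-01 -7.70247556e-04 -1.99434748e-04 -9.70873715e-01]
 [ 7.95520762e-04  9.63440910e-01  2.67919726e-01 -7.42448680e+01]
 [-1.42209189e-05 -2.67919800e-01  9.63441218e-01 -1.58968141e+02]
 [ 0.00000000e+00  0.00000000e+00  0.00000000e+00  1.00000000e+00]]
```

View pics/side0.png

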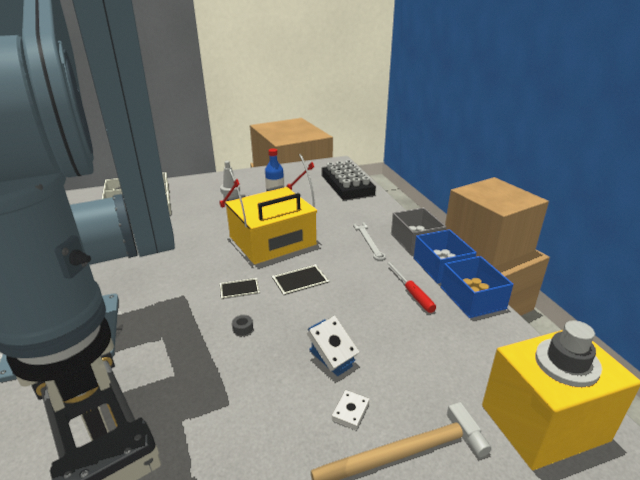

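View pics/top0.png

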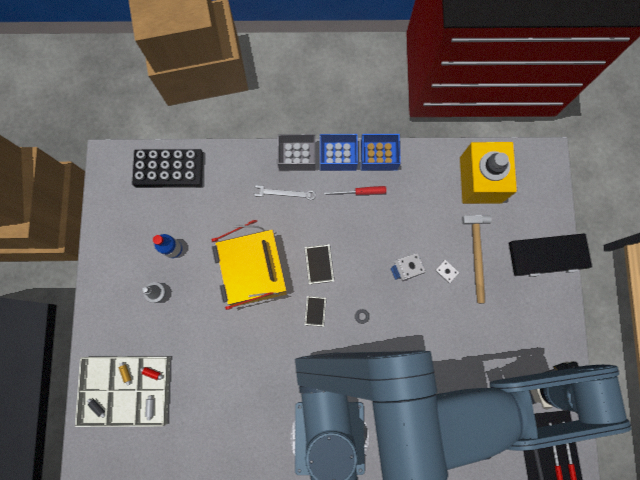

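View pics/wrist0.png

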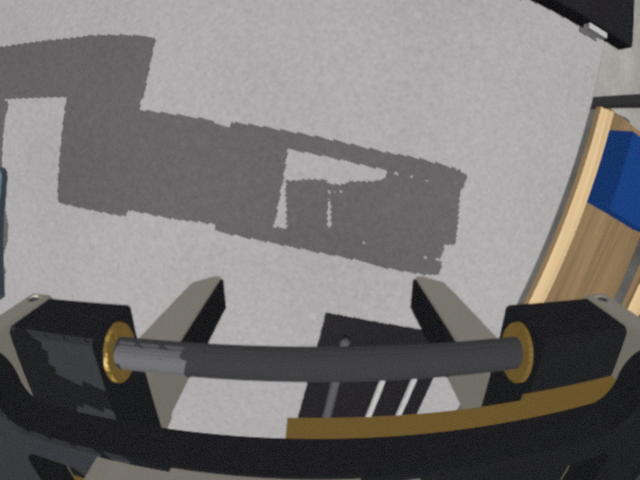

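The plate candidates in the top view are (408,266), which is on the blue rest, and (447,271), which lies flat and is smaller. The pads are (318,264), which is larger, and (315,311), which is smaller. The larger one is meant in each case, so I'll enlarge the crops to confirm and measure roughly.

```bash
cat > h.py <<'E'
import numpy as np,cv2,pickle
from scipy.spatial.transform import Rotation as Ro
def foc(im): return 240/np.tan(np.radians(im['vertical_fov'])/2)
def ray(im,uv,s=None):
    u=(np.array(uv,float)-[im['cx'],im['cy']])/foc(im)
    if s is None:
        d=np.array([u[0],u[1],1.]);R=np.array(im['R']);return -R.T@np.array(im['t']),R.T@d/np.linalg.norm(d)
    r=np.linalg.norm(u);d=np.array([*(u/max(r,1e-9)*np.sin(r)),np.cos(r)])
    T=np.array(im['tool_from_camera']);R=Ro.from_euler('xyz',s['tcp_rot'],degrees=True).as_matrix()
    return R@T[:3,3]+s['eef_pos'],R@T[:3,:3]@d
def onz(im,uv,z,s=None):
    o,d=ray(im,uv,s);return o+d*(z-o[2])/d[2]
def proj(im,X,s=None):
    X=np.array(X,float)
    if s is None:
        c=np.array(im['R'])@X+im['t'];return c[:2]/c[2]*foc(im)+[im['cx'],im['cy']]
    T=np.array(im['tool_from_camera']);R=Ro.from_euler('xyz',s['tcp_rot'],degrees=True).as_matrix()
    p=T[:3,:3].T@(R.T@(X-s['eef_pos'])-T[:3,3]);th=np.arctan2(np.hypot(*p[:2]),p[2])
    return p[:2]/np.hypot(*p[:2])*th*foc(im)+[im['cx'],im['cy']]
def cross(a,b):
    (o,d),(p,e)=a,b
    k=np.linalg.lstsq(np.c_[d,-e],p-o,rcond=None)[0]
    x,y=o+k[0]*d,p+k[1]*e
    return (x+y)/2,np.linalg.norm(x-y)
E
python3 - <<'E'
from h import *
s,d=pickle.load(open('d0.pkl','rb'));t,sd=d['top'],d['side']
a=cv2.resize(t['color'][200:340,190:480],None,fx=2.7,fy=2.7,interpolation=2);cv2.imwrite('pics/tc.png',a)
a=cv2.resize(sd['color'][140:380,190:400],None,fx=2.5,fy=2.5,interpolation=2);cv2.imwrite('pics/sc.png',a)
print('plate',cross(ray(t,(410,266)),ray(sd,(335,342))))
for n,p,z in(('pad',(319,264),3),('padsm',(315,311),3),('handle',(268,260),151)):print(n,onz(t,p,z))
for n,p in(('pad',(301,279)),):print(n,onz(sd,p,3))
E
```

```text
plate (array([ 511.89332663, -253.71801289,   48.72850815]), np.float64(5.420598403623819))
pad [522.76260119  27.85528179   3.        ]
padsm [374.62782001  40.80671344   3.        ]
handle [514.26072564 175.51373599 151.        ]
pad [527.23675286  24.15524662   3.        ]
```

View pics/tc.png

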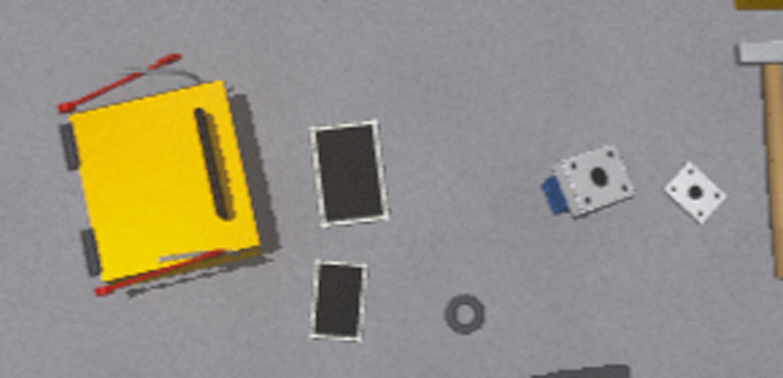

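View pics/sc.png

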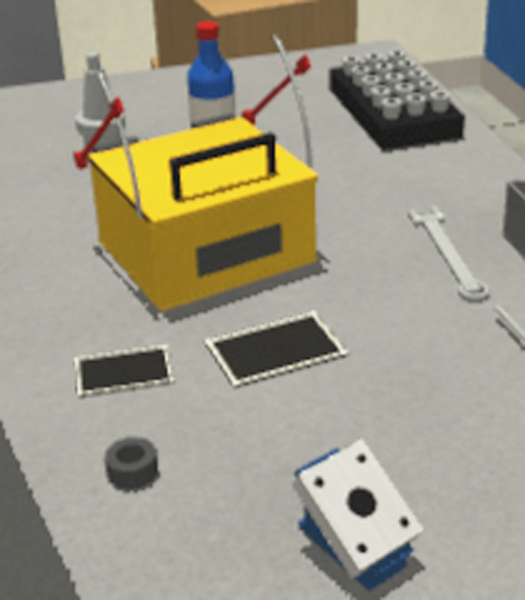

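The crops confirm the large plate on the blue rest, at about (511,-254,49), rising towards +y with heading around 111°. They also confirm the large pad at about (525,26). Next I'll go over the plate for a wrist view.

Request:
jog_arm --pt "0.093 0.34 0.268 -0.01 90" --pt "0.093 0.34 0.268 -0.01 90" --pt "0.093 0.34 0.268 -0.01 90" --pt "0.093 0.34 0.268 -0.01 90" --pt "0.093 0.34 0.268 -0.01 90" --pt "0.093 0.34 0.268 -0.01 90" --pt "0.093 0.34 0.268 -0.01 90" --pt "0.093 0.34 0.268 -0.01 90"

```text
time: 0.95
eef_pos: [487.5, -272.8, 216.6]
tcp_rot: [-180.0, 0.1, -2.6]
ft_force: [-0.0, -1.1, 0.5]
finger_gap: 93.3
```

Request:
jog_arm --pt "0.093 0.025 0.019 -0.01 24" --pt "0.093 0.025 0.019 -0.01 24" --pt "0.093 0.025 0.019 -0.01 24" --pt "0.093 0.025 0.019 -0.01 24"

```text
time: 1.35
eef_pos: [512.6, -253.2, 206.1]
tcp_rot: [-179.9, 0.1, 21.5]
ft_force: [0.5, 0.2, -0.2]
finger_gap: 93.0
```

```bash
cat > snap.py <<'E'
import sys
from h import *
from rig import env
tag=sys.argv[1]; d={}
s=env.get_state()
for n in sys.argv[2:]:
    im=env.get_image(n); d[n]=im; cv2.imwrite(f'pics/{n}{tag}.png',im['color'])
pickle.dump((s,d),open(f'd{tag}.pkl','wb'))
print(s['time'],s['eef_pos'],s['tcp_rot'],s['ft_force'],s['finger_gap'],s['q'])
E
python3 snap.py 1 wrist top
```

```text
1.35 [ 512.60417264 -253.20006099  206.09963957] [-1.79945654e+02  1.11071435e-01  2.14962081e+01] [ 0.52181485  0.18462103 -0.16970063] 92.97113906951282 [-3.74186308e+01  1.79256690e+01  8.66151932e+01 -6.92485712e-02
  7.55630378e+01 -5.88974607e+01]
```

View pics/wrist1.png

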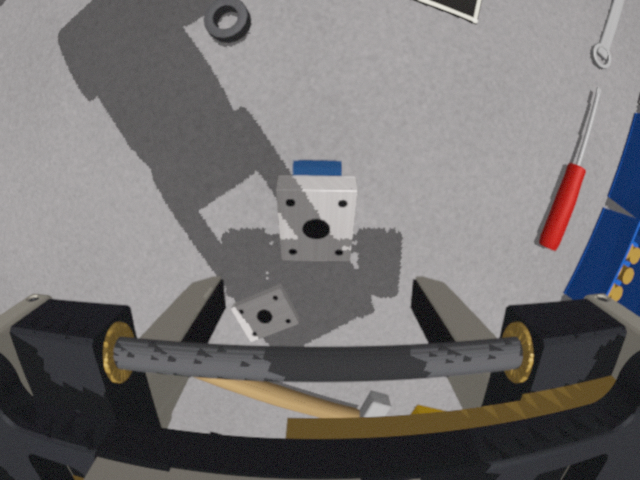

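The wrist view shows the plate face corners near (279,190), (356,189), (353,261) and (281,261), with the bore at (316,229). The blue rest shows at the far, high end (317,167).

```bash
python3 - <<'E'
from h import *
s,d=pickle.load(open('d1.pkl','rb'));w=d['wrist']
a=cv2.resize(w['color'][150:280,250:390],None,fx=4,fy=4,interpolation=2);cv2.imwrite('pics/wc1.png',a)
B=onz(w,(316,229),57.7,s)
zc=57.7
# face corners: height = 57.7 +-42 sin30
far=[onz(w,p,zc+21,s) for p in((278.5,190),(356,189.5))]
near=[onz(w,p,zc-21,s) for p in((281.5,261),(353,261))]
print(B,far,near)
print('w',np.linalg.norm(far[1]-far[0]),np.linalg.norm(near[1]-near[0]))
f,n=np.mean(far,0),np.mean(near,0);v=f-n;print('len',np.linalg.norm(v),'head',np.degrees(np.arctan2(v[1],v[0])),(f+n)/2)
for e in(far[1]-far[0],near[1]-near[0]):print(np.degrees(np.arctan2(e[1],e[0])))
print(proj(w,s['eef_pos'],s))
# pad, from top
t=d['top'];g=cv2.cvtColor(t['color'],cv2.COLOR_BGR2HSV)
m=((g[...,2]<70)).astype(np.uint8);m[:, :295]=0;m[:,345:]=0;m[:230]=0;m[292:]=0
c=max(cv2.findContours(m,0,1)[0],key=cv2.contourArea);r=cv2.minAreaRect(c);print(r)
P=np.array([onz(t,p,3)[:2] for p in cv2.boxPoints(r)]);print(P.mean(0),[(np.linalg.norm(P[i]-P[i-1]),np.degrees(np.arctan2(*(P[i]-P[i-1])[::-1]))) for i in range(4)])
E
```

```text
[ 511.40387206 -255.1703836    57.7       ] [array([ 470.99153152, -231.74214535,   78.7       ]), array([ 527.01079047, -209.29790456,   78.7       ])] [array([ 494.3466759, -300.6464214,   36.7      ]), array([ 556.65609977, -276.11307318,   36.7       ])]
w 60.34816747129335 66.9652856177692
len 84.09045093315684 head 111.33138167766008 [ 512.25127442 -254.44988612   57.7       ]
21.83361757672686
21.49125392552886
[317.90552786 302.36968755]
((318.7461853027344, 263.4692687988281), (32.62113571166992, 20.217660903930664), 82.87498474121094)
[524.76239541  28.67944067] [(np.float64(104.52585739759377), np.float64(7.094174977125269)), (np.float64(64.61744654202151), np.float64(-82.96431423540137)), (np.float64(104.6113257075262), np.float64(-173.30529427188787)), (np.float64(63.8882364969545), np.float64(96.96064919012267))]
```

View pics/wc1.png

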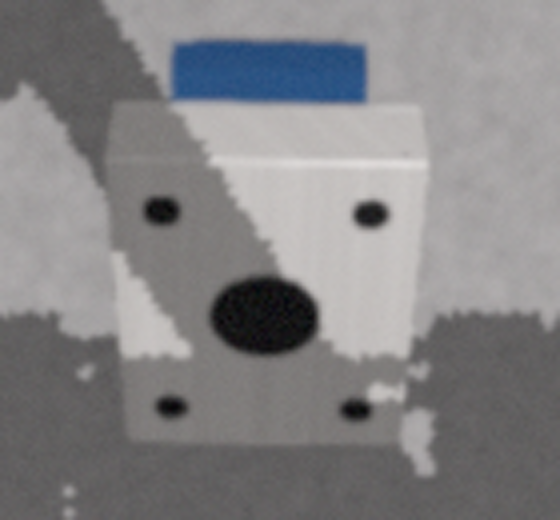

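Request:
jog_arm --pt "0.093 -0.008 0.018 -0.05 0" --pt "0.093 -0.008 0.018 -0.1 0" --pt "0.093 -0.008 0.018 -0.13 0" --pt "0.093 -0.008 0.018 -0.159 0" --pt "0.093 -0.008 0.018 -0.159 0" --pt "0.093 -0.008 0.018 -0.159 0" --squeeze 15

```text
time: 2.05
eef_pos: [504.3, -236.1, 47.7]
tcp_rot: [-179.9, 0.1, 21.0]
ft_force: [-0.2, 0.1, 1.1]
finger_gap: 93.2
```

```bash
python3 snap.py 2 wrist side
```

```text
2.05 [ 504.29414021 -236.14236858   47.74938895] [-1.79944400e+02  1.05596145e-01  2.10486876e+01] [-0.17112939  0.14304152  1.12619117] 93.16933736353793 [-3.65301729e+01  2.59609380e+01  9.93992593e+01 -7.26541892e-02
  5.47433721e+01 -5.75368168e+01]
```

View pics/wrist2.png

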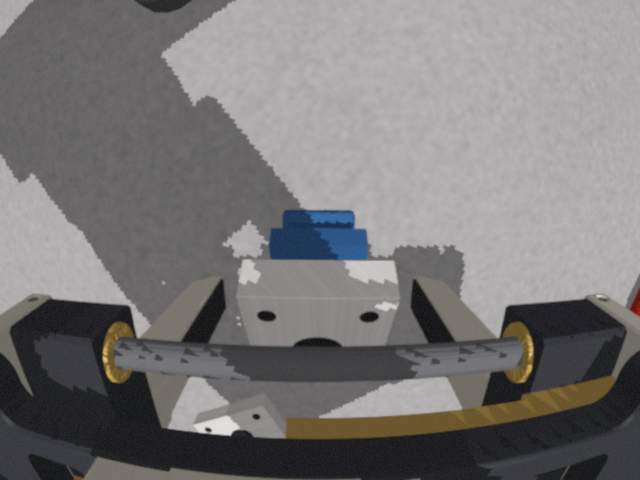

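View pics/side2.png

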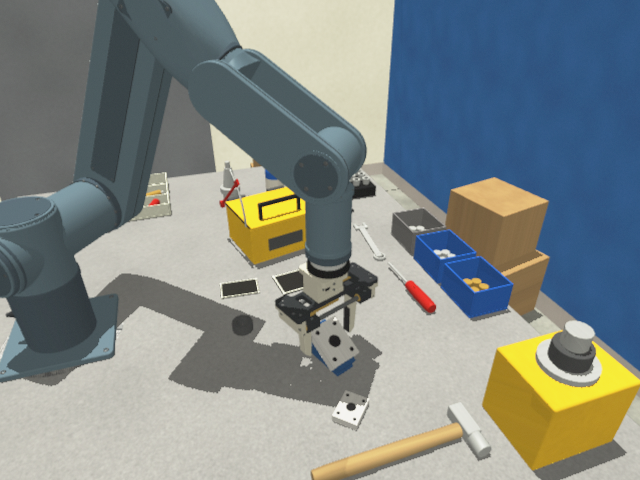

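Centred between the fingers. Closing.

Request:
jog_arm --pt "0.06 0 0 0 0.5" --pt "0.06 0 0 0 0.5" --pt "0.06 0 0 0 0.5" --pt "0.06 0 0 0 0.5" --pt "0.06 0 0 0 0.5" --pt "0.06 0 0 0 0.5" --squeeze 15

```text
time: 2.75
eef_pos: [505.4, -237.1, 49.8]
tcp_rot: [179.8, 0.0, 21.6]
ft_force: [-2.4, -0.3, 5.3]
finger_gap: 63.6
```

```bash
python3 - <<'E'
from h import *
s,d=pickle.load(open('d1.pkl','rb'));w=d['wrist']
h=np.array([np.cos(np.radians(111.5)),np.sin(np.radians(111.5))]);c=np.array([510.2,-250.0])
for v in(160.5,161,164):
    for z in (63,):
        p=onz(w,(317,v),z,s);print(p,(p[:2]-c)@h)
s,d=pickle.load(open('d2.pkl','rb'));w=d['wrist']
for v in(211,229):
  p=onz(w,(319,v),63,s);print(v,p,(p[:2]-c)@h)
  p=onz(w,(319,v),0,s);print(v,p,(p[:2]-c)@h)
a=cv2.resize(w['color'][190:350,220:420],None,fx=4,fy=4*.9,interpolation=2);cv2.imwrite('pics/wc2.png',a)
E
```

```text
[ 490.84772864 -200.40805362   63.        ] 53.233849337578846
[ 490.99682899 -200.78780584   63.        ] 52.82587574227996
[ 491.89195139 -203.067685     63.        ] 50.3765726550415
211 [ 487.97718075 -192.42191163   63.        ] 61.716355469680735
211 [ 492.54947702 -204.03448146    0.        ] 49.236064296603736
229 [ 490.60393338 -199.24727234   63.        ] 54.403211890782245
229 [ 496.32710533 -213.85028051    0.        ] 38.71876700417326
```

View pics/wc2.png

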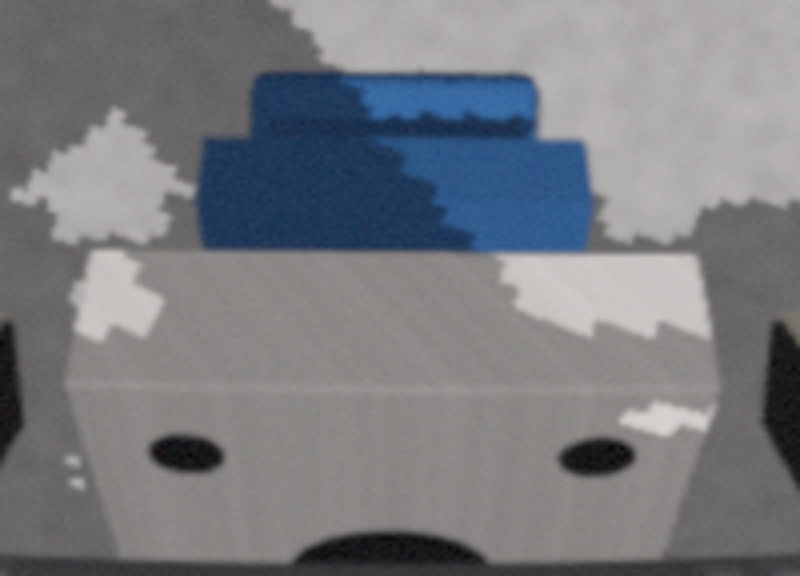

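Gripped at a 63.6 mm gap. Now I'll lift it and look at how the plate hangs.

Request:
jog_arm --pt "0.06 0 0 0.02 0" --pt "0.06 0 0 0.04 0" --pt "0.06 -0.005 0.015 0.06 0" --pt "0.06 -0.015 0.035 0.07 0" --pt "0.06 -0.025 0.06 0.07 0" --pt "0.06 -0.035 0.09 0.07 0" --pt "0.06 -0.035 0.09 0.07 0" --pt "0.06 -0.035 0.09 0.07 0"

```text
time: 3.55
eef_pos: [470.3, -146.4, 119.5]
tcp_rot: [179.9, 0.0, 21.7]
ft_force: [0.5, -0.5, -2.3]
finger_gap: 64.1
```

```bash
python3 snap.py 3 wrist side
```

```text
3.55 [ 470.2803316  -146.44114613  119.45022999] [1.79864463e+02 1.23393717e-02 2.16818929e+01] [ 0.50801487 -0.47216541 -2.34302289] 64.05841913161149 [-30.22631259  14.82985871 104.31388081  -0.10695793  60.75724493
 -51.85605061]
```

View pics/wrist3.png

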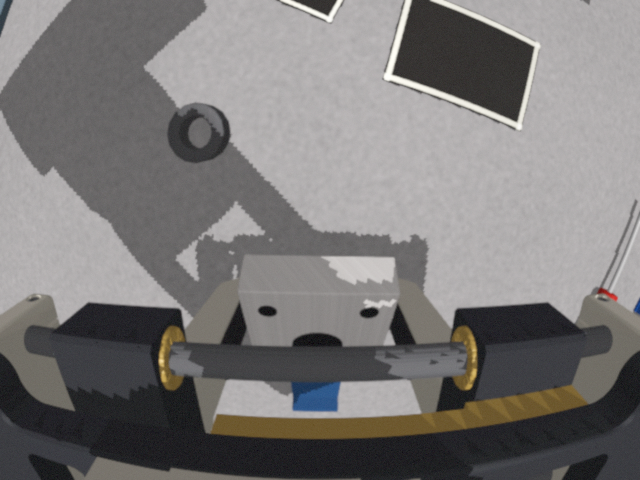

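View pics/side3.png

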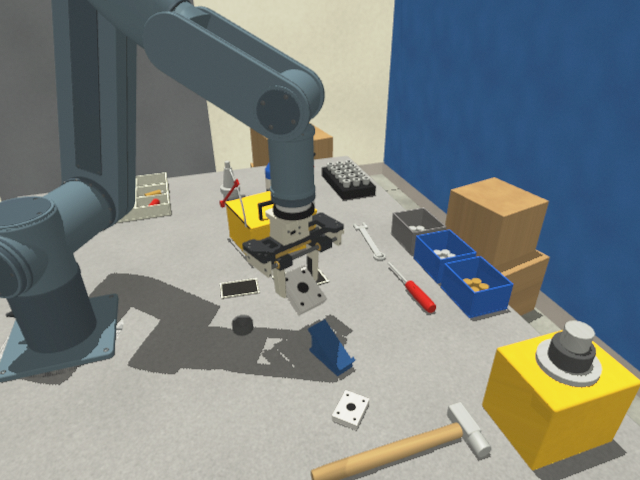

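The plate is held at 30°. I'll use the rest's vertical back wall to swing it upright: lower it behind the wall, then push its bottom end back against it.

Request:
jog_arm --pt "0.06 -0.004 0.01 0 0" --pt "0.06 -0.004 0.01 -0.03 0" --pt "0.06 -0.004 0.01 -0.058 0" --pt "0.06 -0.004 0.01 -0.058 0" --pt "0.06 -0.004 0.01 -0.058 0" --squeeze 12

```text
time: 4.15
eef_pos: [466.7, -137.6, 61.6]
tcp_rot: [179.9, 0.0, 21.6]
ft_force: [0.2, 0.1, -2.2]
finger_gap: 63.9
```

Request:
jog_arm --pt "0.06 0.001 -0.003 0 0" --pt "0.06 0.002 -0.006 0 0" --pt "0.06 0.003 -0.009 0 0" --pt "0.06 0.0045 -0.012 0 0" --pt "0.06 0.006 -0.015 0 0" --pt "0.06 0.007 -0.018 0 0" --pt "0.06 0.008 -0.021 0 0" --pt "0.06 0.009 -0.024 0 0"

```text
time: 4.95
eef_pos: [473.9, -158.8, 61.1]
tcp_rot: [-179.7, 0.1, 21.5]
ft_force: [-3.9, 13.5, 4.9]
finger_gap: 63.8
```

```bash
python3 snap.py 4 wrist side
```

```text
4.95 [ 473.92061324 -158.81186435   61.07314506] [-1.79718725e+02  1.29473211e-01  2.15283713e+01] [-3.85724922 13.51898374  4.92464382] 63.7900463150986 [-3.13826351e+01  2.01720604e+01  1.06640624e+02  8.25434367e-02
  5.34897960e+01 -5.29599743e+01]
```

View pics/wrist4.png

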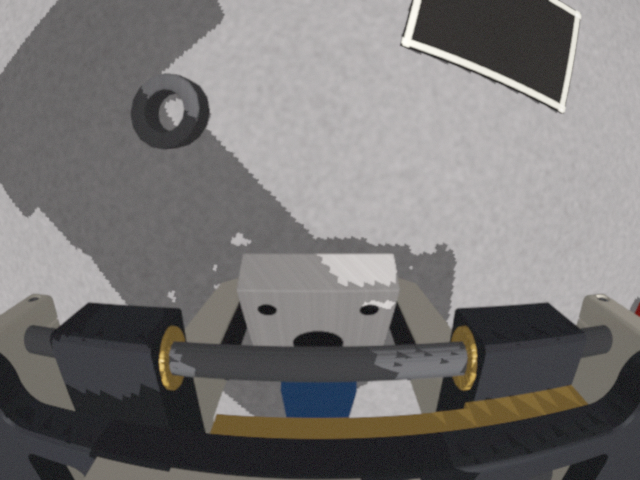

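There's contact at about 14 N but little rotation so far. I'll lighten the grip so the plate can turn in the fingers.

Request:
jog_arm --pt "0.06 0 0 0 0" --pt "0.06 0 0 0 0" --pt "0.06 0.001 -0.003 0 0" --pt "0.06 0.002 -0.006 0 0" --squeeze 5

```text
time: 5.45
eef_pos: [475.0, -163.7, 60.7]
tcp_rot: [-179.6, 0.2, 21.5]
ft_force: [-2.0, 4.9, 0.5]
finger_gap: 64.2
```

```bash
python3 snap.py 5 wrist side; python3 -c "
import cv2
a=cv2.imread('pics/side5.png')[190:400,220:420];b=cv2.imread('pics/wrist5.png')[200:400,180:460]
cv2.imwrite('pics/c5.png',cv2.hconcat([cv2.resize(a,(400,420)),cv2.resize(b,(400,420))]))"
```

```text
5.45 [ 474.99264311 -163.6611966    60.72307989] [-179.55521575    0.19337446   21.52922409] [-1.969546    4.88813084  0.4835567 ] 64.18147275728035 [-31.83332022  20.50619948 106.17030514   0.13664121  53.79587524
 -53.44295728]
```

View pics/c5.png

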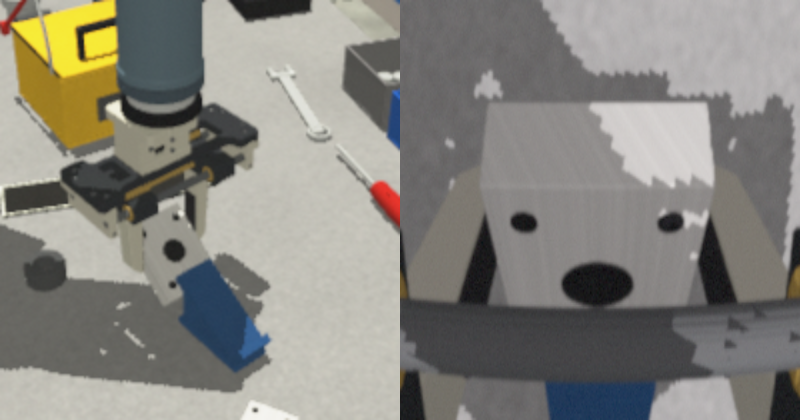

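It's rotating now. Continuing.

Request:
jog_arm --pt "0.06 0.001 -0.003 0 0" --pt "0.06 0.002 -0.006 0 0" --pt "0.06 0.0035 -0.009 0 0" --pt "0.06 0.0045 -0.012 0 0" --pt "0.06 0.006 -0.015 0 0" --pt "0.06 0.007 -0.018 0 0" --pt "0.06 0.007 -0.018 0 0"

```text
time: 6.25
eef_pos: [482.8, -183.3, 60.9]
tcp_rot: [-179.7, 0.2, 21.5]
ft_force: [-0.2, 0.1, -2.8]
finger_gap: 63.9
```

```bash
python3 snap.py 6 wrist side; python3 -c "
import cv2
a=cv2.imread('pics/side6.png')[190:400,220:420];b=cv2.imread('pics/wrist6.png')[200:400,180:460]
cv2.imwrite('pics/c6.png',cv2.hconcat([cv2.resize(a,(400,420)),cv2.resize(b,(400,420))]))"
```

```text
6.25 [ 482.796352   -183.34941311   60.85189392] [-1.79696660e+02  1.63596463e-01  2.15012781e+01] [-0.23941347  0.11271222 -2.80643645] 63.91501556696878 [-3.32136076e+01  2.16360607e+01  1.04309421e+02  5.12657785e-02
  5.43966422e+01 -5.47444225e+01]
```

View pics/c6.png

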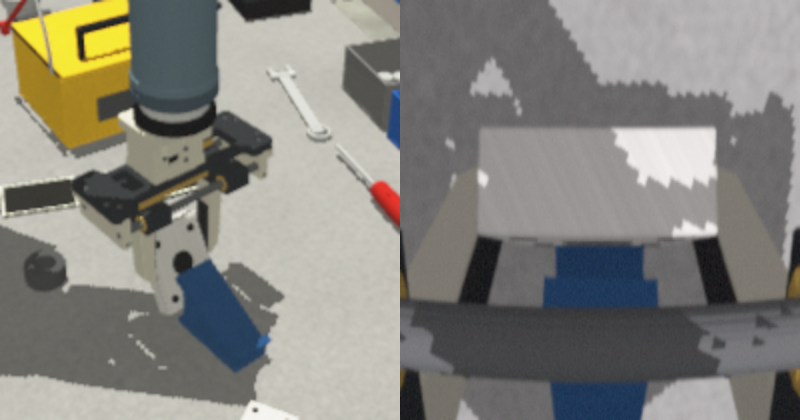

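The plate has turned further. I'll measure its tilt from the end-face corners.

```bash
cat > tilt.py <<'E'
import sys
from h import *
def tilt(tag,pts):
    s,d=pickle.load(open(f'd{tag}.pkl','rb'));w=d['wrist']
    T=np.array(w['tool_from_camera']);R=Ro.from_euler('xyz',s['tcp_rot'],degrees=True).as_matrix()
    # far-left, far-right, near-right, near-left  (plate: far=-z side)
    n=[]
    for p in pts:
        o,dd=ray(w,p,s);c=T[:3,:3].T@R.T@dd;n.append(c[:2]/c[2])
    obj=np.array([[-32,10,0],[32,10,0],[32,-10,0],[-32,-10,0]],float)
    ok,rs,ts,er=cv2.solvePnPGeneric(obj,np.array(n)[:,None],np.eye(3),None,flags=cv2.SOLVEPNP_IPPE)
    for r,t,e in zip(rs,ts,er):
        M=R@T[:3,:3]@cv2.Rodrigues(r)[0];c=R@(T[:3,:3]@t.ravel()+T[:3,3])+s['eef_pos']
        print('centre of end',c,'normal',M[:,2],'tilt',np.degrees(np.arccos(abs(M[2,2]))),'err px',e*372, 'rel tcp',c-s['eef_pos'])
if __name__=='__main__':
    tilt(sys.argv[1],eval(sys.argv[2]))
E
python3 tilt.py 6 "[(235.3,260.5),(400.5,260.5),(402.6,313.3),(234.6,314.0)]"
python3 -c "
import cv2
b=cv2.imread('pics/wrist6.png')[240:340,220:420]
cv2.imwrite('pics/c6b.png',cv2.resize(b,None,fx=4,fy=4))"
```

```text
centre of end [ 476.6708085  -162.80704549   93.85253585] normal [0.05059355 0.47818397 0.87680123] tilt 28.74112790149586 err px [0.89492765] rel tcp [-6.1255435  20.54236761 33.00064193]
centre of end [ 473.66225424 -164.02333929   93.99713785] normal [-0.32694316  0.2235516   0.91822266] tilt 23.332385309015212 err px [1.27466521] rel tcp [-9.13409776 19.32607382 33.14524392]
```

View pics/c6b.png

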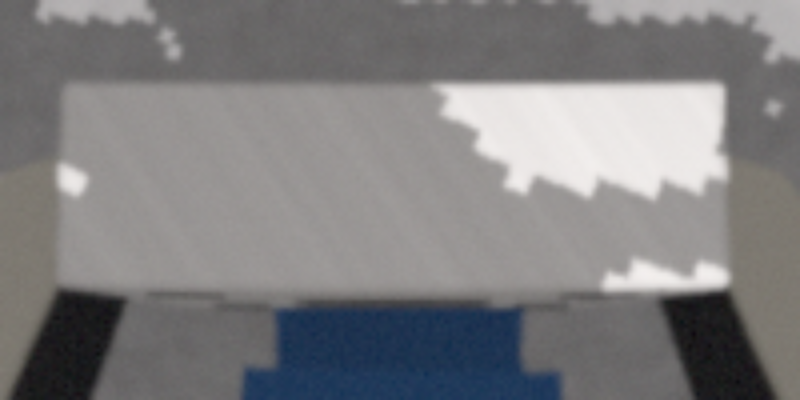

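Request:
jog_arm --pt "0.06 0.001 -0.003 0 0" --pt "0.06 0.002 -0.006 0 0" --pt "0.06 0.0035 -0.009 0 0" --pt "0.06 0.0045 -0.012 0 0" --pt "0.06 0.006 -0.015 0 0" --pt "0.06 0.007 -0.018 0 0" --pt "0.06 0.007 -0.018 0 0"

```text
time: 7.05
eef_pos: [489.6, -201.0, 60.6]
tcp_rot: [-179.6, 0.2, 21.5]
ft_force: [-0.6, 3.3, -2.5]
finger_gap: 64.2
```

```bash
python3 snap.py 7 wrist side; python3 -c "
import cv2
a=cv2.imread('pics/side7.png')[190:400,220:420];b=cv2.imread('pics/wrist7.png')[240:340,220:420]
cv2.imwrite('pics/c7.png',cv2.hconcat([cv2.resize(a,(300,400)),cv2.resize(b,(500,400))]))"
```

```text
7.05 [ 489.60662117 -200.96849202   60.64328372] [-1.79645104e+02  1.70284167e-01  2.14922170e+01] [-0.58223707  3.26450949 -2.5432769 ] 64.20944976885085 [-3.44411718e+01  2.27682871e+01  1.02481428e+02  7.03646365e-02
  5.51396814e+01 -5.59732765e+01]
```

View pics/c7.png

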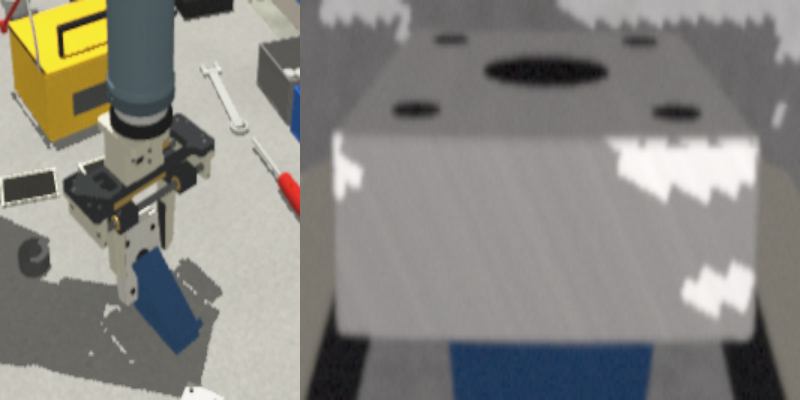

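```bash
python3 tilt.py 7 "[(234.4,273.7),(402.8,273.7),(402,324.5),(234.4,323.8)]"
```

```text
centre of end [ 484.14687775 -185.90452758   93.27730092] normal [-0.03891758  0.1597105   0.98639646] tilt 9.46143800180797 err px [0.79499427] rel tcp [-5.45974342 15.06396444 32.6340172 ]
centre of end [ 483.74297706 -185.70784817   93.12478807] normal [-0.25091107  0.59067323  0.76690858] tilt 39.92291179606722 err px [1.54342824] rel tcp [-5.86364412 15.26064386 32.48150435]
```

Request:
jog_arm --pt "0.06 0.001 -0.003 0 0" --pt "0.06 0.002 -0.005 0 0" --pt "0.06 0.003 -0.008 0 0" --pt "0.06 0.003 -0.008 0 0" --pt "0.06 0.003 -0.008 0 0"

```text
time: 7.65
eef_pos: [493.5, -210.1, 61.3]
tcp_rot: [-179.8, 0.1, 21.5]
ft_force: [0.3, 0.6, 0.1]
finger_gap: 60.3
```

```bash
python3 snap.py 8 wrist side; python3 -c "
import cv2
a=cv2.imread('pics/side8.png')[190:400,220:420];b=cv2.imread('pics/wrist8.png')[240:340,220:420]
cv2.imwrite('pics/c8.png',cv2.hconcat([cv2.resize(a,(300,400)),cv2.resize(b,(500,400))]))"
```

```text
7.65 [ 493.47707767 -210.09934356   61.29440821] [-1.79833629e+02  1.13643049e-01  2.15134289e+01] [0.29927354 0.59657869 0.13393145] 60.267569676861726 [-3.49823308e+01  2.32303161e+01  1.01592432e+02 -3.55264762e-03
  5.53787111e+01 -5.64935711e+01]
```

View pics/c8.png

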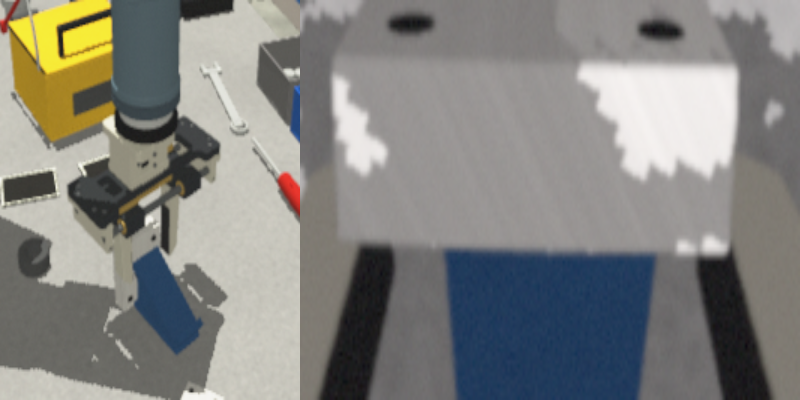

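The gap reads 60.3, so the plate slipped out of the fingers. I'll measure where it stands now.

```bash
python3 tilt.py 8 "[(233.2,254.5),(395.2,255.5),(392,303.2),(235.2,300.9)]"; python3 -c "
import cv2
a=cv2.imread('pics/side8.png')[250:370,270:370]
cv2.imwrite('pics/c8s.png',cv2.resize(a,None,fx=5,fy=5,interpolation=2))"
```

```text
centre of end [ 484.55598664 -191.56053962   83.82662492] normal [-0.00408475  0.04828402  0.99882529] tilt 2.7774402274788366 err px [0.3257025] rel tcp [-8.92109102 18.53880395 22.53221671]
centre of end [ 484.36271796 -191.14055675   83.8538416 ] normal [-0.22431987  0.61203644  0.7583482 ] tilt 40.68120547922178 err px [2.40402275] rel tcp [-9.1143597  18.95878682 22.55943339]
```

View pics/c8s.png

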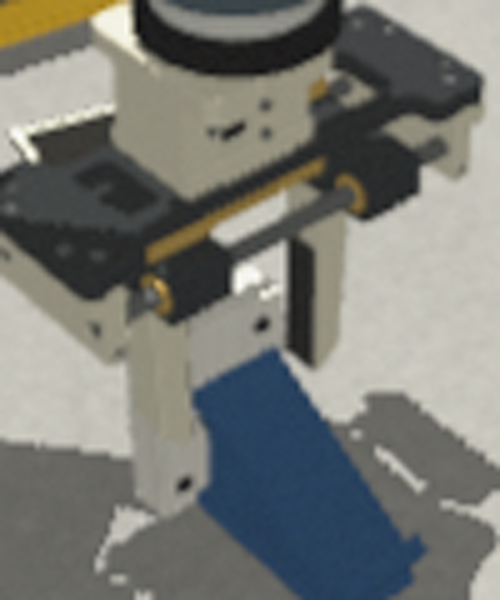

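View pics/wrist8.png

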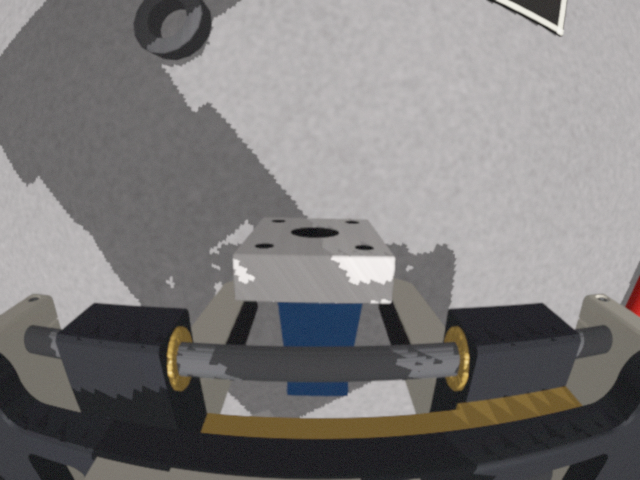

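The plate now stands upright on the bench behind the rest, top end at z≈84 and tilt about 2°, with its centre 20 mm ahead of the fingers. I'll open, advance and regrip it centrally.

Request:
jog_arm --pt "0.093 0 0 0 0" --pt "0.093 0 0 0 0" --pt "0.093 0 0 0 0" --pt "0.093 0 0 0 0" --pt "0.093 0 0 0 0" --squeeze 15

```text
time: 8.25
eef_pos: [493.3, -209.8, 61.2]
tcp_rot: [-179.8, 0.1, 21.5]
ft_force: [0.6, 0.3, 0.1]
finger_gap: 92.1
```

Request:
jog_arm --pt "0.093 -0.003 0.006 0 0" --pt "0.093 -0.006 0.012 -0.003 0" --pt "0.093 -0.009 0.0185 -0.006 0" --pt "0.093 -0.009 0.0185 -0.006 0" --pt "0.093 -0.009 0.0185 -0.006 0"

```text
time: 8.75
eef_pos: [484.1, -190.9, 55.1]
tcp_rot: [-179.8, 0.1, 21.5]
ft_force: [0.1, 0.2, 0.2]
finger_gap: 92.9
```

```bash
python3 snap.py 9 wrist top
```

```text
8.75 [ 484.11529156 -190.92721333   55.13373498] [-1.79789026e+02  1.34681763e-01  2.15444570e+01] [0.11127392 0.19893542 0.22379714] 92.88805973430138 [-3.38228983e+01  2.23909447e+01  1.04126825e+02  1.12638926e-02
  5.37323637e+01 -5.53737904e+01]
```

View pics/wrist9.png

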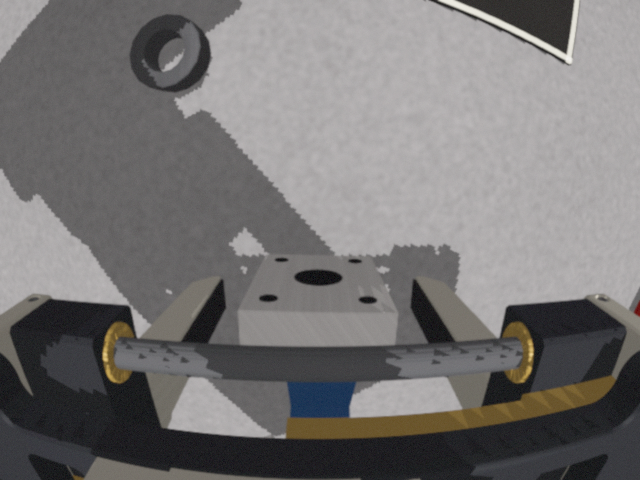

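Centred. Closing and lifting.

Request:
jog_arm --pt "0.06 0 0 0 0" --pt "0.06 0 0 0 0" --pt "0.06 0 0 0 0" --pt "0.06 0 0 0 0" --pt "0.06 0 0 0 0" --pt "0.06 0 0 0.015 0" --pt "0.06 0 0 0.04 0" --pt "0.06 0 0 0.04 0" --squeeze 18

```text
time: 9.65
eef_pos: [485.2, -191.5, 97.2]
tcp_rot: [-179.9, 0.0, 21.5]
ft_force: [0.5, 0.2, -2.0]
finger_gap: 63.9
```

```bash
python3 snap.py 10 wrist side
```

```text
9.65 [ 485.20871849 -191.49242477   97.16644263] [-1.79901227e+02  1.32226479e-02  2.15118200e+01] [ 0.53996918  0.17398343 -2.04115453] 63.90288323771932 [-3.38327574e+01  1.91930869e+01  1.01706966e+02  5.27319169e-02
  5.91887261e+01 -5.53716110e+01]
```

View pics/wrist10.png

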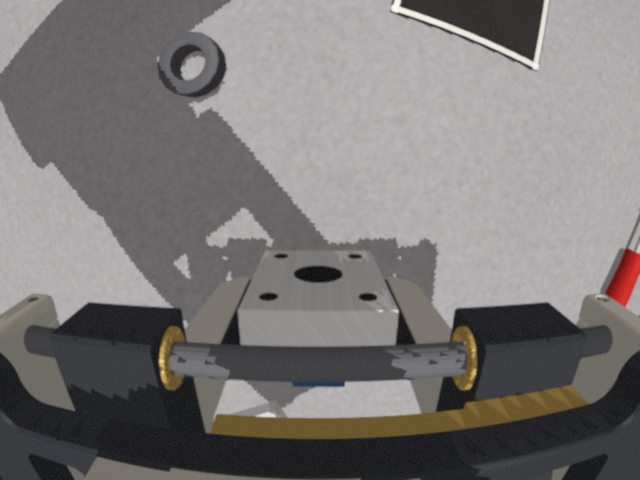

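View pics/side10.png

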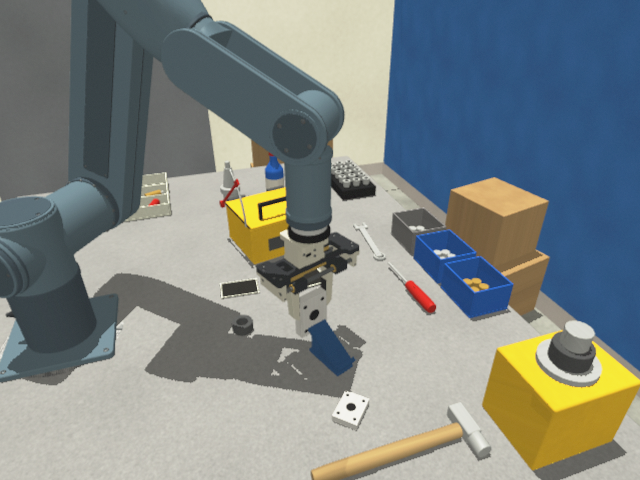

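Request:
jog_arm --pt "0.06 0.01 0.035 0.01 -4" --pt "0.06 0.02 0.07 0.02 -8" --pt "0.06 0.03 0.1 0.02 -12" --pt "0.06 0.034 0.131 0.02 -14.5" --pt "0.06 0.034 0.131 0.02 -14.5" --pt "0.06 0.034 0.131 0.02 -14.5"

```text
time: 10.35
eef_pos: [517.9, -59.8, 113.6]
tcp_rot: [-179.8, 0.2, 7.2]
ft_force: [-0.1, -0.4, -1.8]
finger_gap: 64.1
```

```bash
python3 snap.py 11 wrist side
```

```text
10.35 [517.90410608 -59.78055228 113.6434699 ] [-179.83163571    0.19152317    7.17109521] [-0.08456714 -0.38353957 -1.78305622] 64.14253035916197 [-1.89021721e+01  1.81055082e+01  1.00563136e+02  7.62425616e-02
  6.15774082e+01 -2.61094191e+01]
```

View pics/wrist11.png

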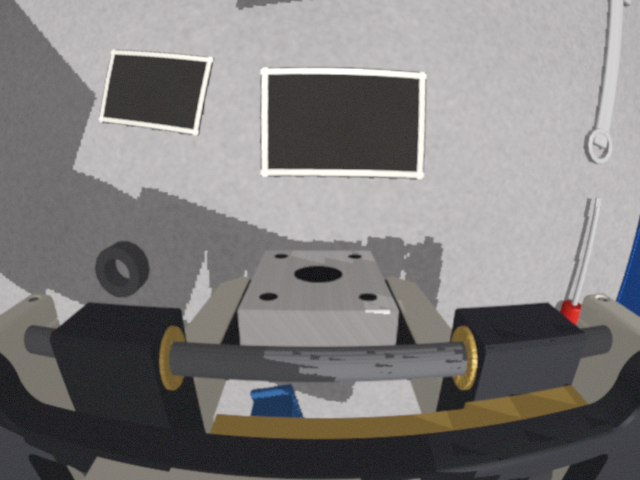

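The wrist view shows both pads: the larger at (343,122), which is the one meant, and the smaller at (156,91).

```bash
python3 - <<'E'
from h import *
s,d=pickle.load(open('d11.pkl','rb'));w=d['wrist'];sd=d['side']
g=cv2.cvtColor(w['color'],cv2.COLOR_BGR2GRAY)
m=np.zeros_like(g);m[55:195,245:440]=(g[55:195,245:440]<60)
c=max(cv2.findContours(m,0,1)[0],key=cv2.contourArea).reshape(-1,2)
P=np.array([onz(w,p,3,s)[:2] for p in c]).astype(np.float32)
r=cv2.minAreaRect(P);print(r)
for z,pts in((3,[(263,69),(424,73),(421,177),(263,175)]),):
    Q=np.array([onz(w,p,z,s)[:2] for p in pts]);print(Q.round(1),Q.mean(0))
    for i in range(4):
        v=Q[i]-Q[i-1];print(np.linalg.norm(v),np.degrees(np.arctan2(v[1],v[0])))
# side check
E
python3 tilt.py 11 "[(243,309),(394,309),(398,347),(238,347)]"
```

```text
((524.7222900390625, 29.602153778076172), (107.22820281982422, 67.18112182617188), 6.672759056091309)
[[462.4  61.5]
 [578.7  75.4]
 [587.5  -2.3]
 [471.4 -16.3]] [525.01855037  29.56477514]
78.24822672865047 96.63491858483707
117.18048784946863 6.827759843886112
78.21326799171884 -83.56426904998398
116.9087079725305 -173.1544271845399
centre of end [517.71289778 -59.35532034 139.86706183] normal [-0.12725919  0.91049203  0.3934582 ] tilt 66.83014914250623 err px [0.82706446] rel tcp [-0.1912083   0.42523194 26.22359192]
centre of end [517.95817582 -59.51306971 140.83002568] normal [ 0.03328893 -0.14155665  0.98937029] tilt 8.361494194812646 err px [3.76311363] rel tcp [ 0.05406974  0.26748256 27.18655578]
```

Request:
jog_arm --pt "0.06 0.003 0.04 0 -0.5" --pt "0.06 0.007 0.08 0 -0.5" --pt "0.06 0.007 0.0895 -0.02 -0.5" --pt "0.06 0.007 0.0895 -0.04 -0.5" --pt "0.06 0.007 0.0895 -0.048 -0.5" --pt "0.06 0.007 0.0895 -0.048 -0.5"

```text
time: 11.05
eef_pos: [524.1, 27.6, 64.7]
tcp_rot: [-179.8, 0.3, 6.5]
ft_force: [-0.0, 0.2, -2.1]
finger_gap: 63.7
```

Request:
jog_arm --pt "0.06 0 0 -0.002 0" --pt "0.06 0 0 -0.004 0" --pt "0.06 0 0 -0.006 0" --pt "0.06 0 0 -0.006 0" --squeeze 10

```text
time: 11.45
eef_pos: [524.3, 27.4, 59.0]
tcp_rot: [-179.8, 0.3, 6.4]
ft_force: [-0.5, 0.3, -2.8]
finger_gap: 63.8
```

```bash
python3 snap.py 12 wrist side; python3 -c "
import cv2
a=cv2.imread('pics/side12.png')[190:310,200:360]
cv2.imwrite('pics/c12.png',cv2.resize(a,None,fx=4,fy=4,interpolation=2))"
```

```text
11.45 [524.27853     27.37700087  58.95118339] [-179.82039116    0.30330053    6.44558911] [-0.54749918  0.32988966 -2.81021446] 63.768120850149 [ -9.25825319  22.51062941 103.21966406   0.11139449  54.61035046
 -15.76814921]
```

View pics/wrist12.png

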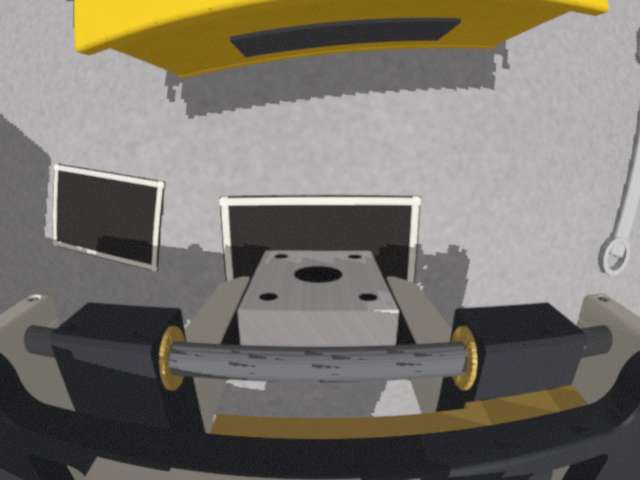

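View pics/c12.png

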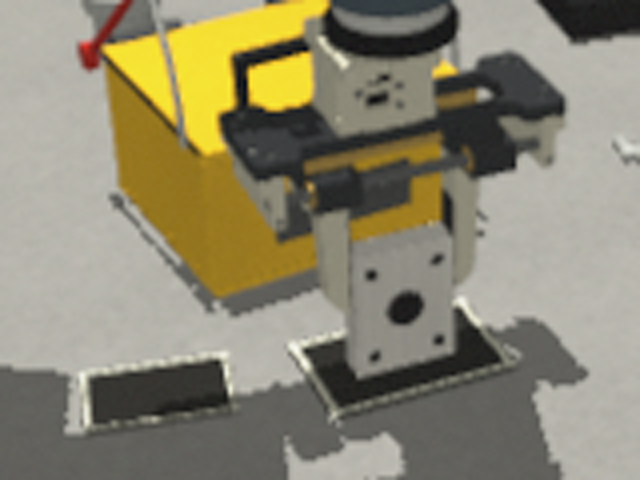

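The plate is centred over the pad with no contact yet. Lowering until it touches.

Request:
jog_arm --pt "0.06 0 0.002 -0.001 0" --pt "0.06 0 0.002 -0.002 0" --pt "0.06 0 0.002 -0.003 0" --pt "0.06 0 0.002 -0.003 0"

```text
time: 11.95
eef_pos: [524.6, 29.3, 57.6]
tcp_rot: [-179.9, 0.2, 6.5]
ft_force: [-4.0, -1.3, 9.9]
finger_gap: 63.8
```

Contact. I'll ease off the press, then release.

Request:
jog_arm --pt "0.06 0 0 0.0 0" --pt "0.06 0 0 0.0 0" --squeeze 8

```text
time: 12.15
eef_pos: [524.8, 29.4, 57.9]
tcp_rot: [-179.9, 0.2, 6.5]
ft_force: [-0.1, 0.1, -2.8]
finger_gap: 63.8
```

```bash
python3 snap.py 13 wrist side; python3 -c "
import cv2
a=cv2.imread('pics/side13.png')[190:310,200:360];b=cv2.imread('pics/wrist13.png')[180:400,200:450]
cv2.imwrite('pics/c13.png',cv2.hconcat([cv2.resize(a,(400,400)),cv2.resize(b,(400,400))]))"
```

```text
12.15 [524.79293413  29.44446094  57.89141851] [-179.88636003    0.19832331    6.50133175] [-0.14618458  0.06129971 -2.80669734] 63.8115183658958 [-8.99735661e+00  2.25898581e+01  1.03283105e+02  6.95472772e-02
  5.43485345e+01 -1.55391368e+01]
```

View pics/c13.png

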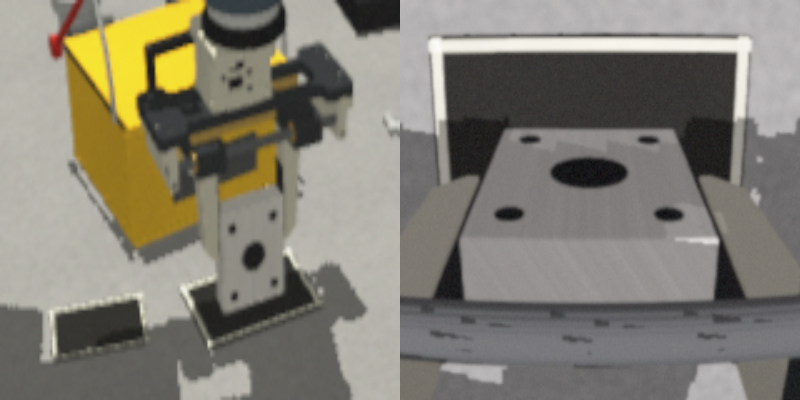

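Request:
jog_arm --pt "0.06 0 0 -0.0006 0" --pt "0.066 0 0 -0.0006 0" --pt "0.07 0 0 -0.0006 0" --pt "0.08 0 0 -0.0006 0" --pt "0.093 0 0 -0.0006 0" --pt "0.093 0 0 -0.0006 0" --pt "0.093 0 0 -0.0006 0"

```text
time: 12.95
eef_pos: [524.7, 29.4, 57.0]
tcp_rot: [-179.9, 0.2, 6.5]
ft_force: [-0.1, -0.7, -0.0]
finger_gap: 92.0
```

Request:
jog_arm --pt "0.093 0 0 0.015 0" --pt "0.093 0 0 0.04 0" --pt "0.093 0 0 0.08 0" --pt "0.093 0 0 0.12 0" --pt "0.093 0 0 0.16 0" --pt "0.093 0 0 0.16 0"

```text
time: 13.55
eef_pos: [528.0, 29.0, 223.0]
tcp_rot: [180.0, -0.4, 6.5]
ft_force: [0.6, 1.0, -0.4]
finger_gap: 92.9
```

```bash
python3 snap.py 14 wrist side top; python3 -c "
import cv2
a=cv2.imread('pics/side14.png')[150:310,200:360];b=cv2.imread('pics/wrist14.png')
cv2.imwrite('pics/c14.png',cv2.hconcat([cv2.resize(a,(340,390)),cv2.resize(b,(460,390))]))"
```

```text
13.55 [527.99464648  29.00883066 223.0441953 ] [179.95549776  -0.3925877    6.50588138] [ 0.56369707  0.989988   -0.38170984] 92.91065058255639 [-8.99337588e+00  1.25214071e+01  9.14858266e+01  6.40359850e-02
  7.56025718e+01 -1.55148159e+01]
```

View pics/c14.png

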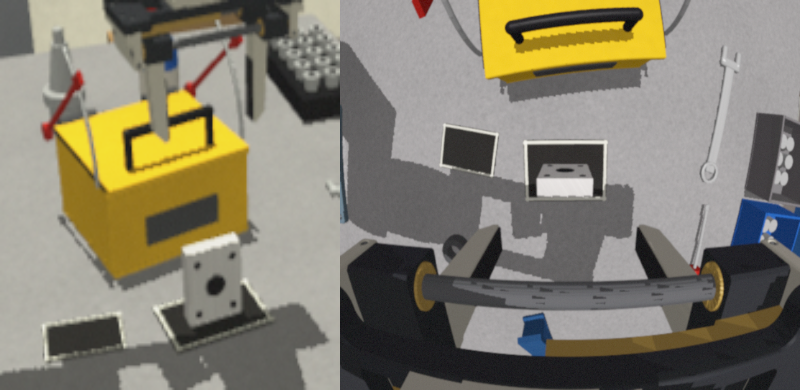

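View pics/wrist14.png

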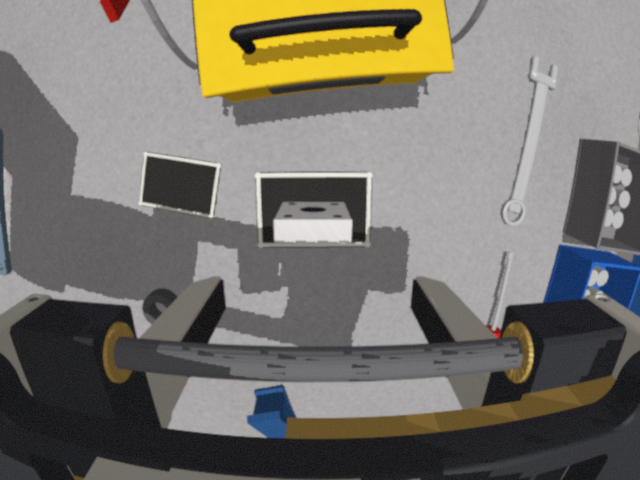

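The plate stands free on the pad. I'll measure it and the handle bar, which runs from about (238,36) to (415,18).

```bash
python3 - <<'E'
from h import *
s,d=pickle.load(open('d14.pkl','rb'));w=d['wrist']
Q=np.array([onz(w,p,87,s)[:2] for p in((274.5,220),(351,220),(352,242.5),(273,242))]);c=Q.mean(0);print(Q.round(1),c,np.degrees(np.arctan2(*(Q[1]-Q[0])[::-1])))
a=np.radians(96.7);print('in pad',(c-[525,29.6])@[np.cos(a),np.sin(a)],(c-[525,29.6])@[-np.sin(a),np.cos(a)])
b=w['color'][0:110,180:470];cv2.imwrite('pics/h14.png',cv2.resize(b,None,fx=2.75,fy=2.75,interpolation=2))
E
python3 tilt.py 14 "[(274.5,220),(351,220),(352,242.5),(273,242)]"
```

```text
[[492.5  34.1]
 [554.6  41. ]
 [558.   22.2]
 [492.8  15.4]] [524.47655399  28.17547607] 6.344983847296333
in pad -1.3537245201800234 0.6860714726094505
centre of end [524.41331663  28.31205659  86.78581414] normal [-0.07940306  0.61194723  0.78690263] tilt 38.10300791716688 err px [0.1165873] rel tcp [  -3.58132985   -0.69677407 -136.25838116]
centre of end [524.57412124  28.16030965  87.10282884] normal [ 0.04329216 -0.15871213  0.98637531] tilt 9.46880815207836 err px [0.8269009] rel tcp [  -3.42052523   -0.84852101 -135.94136646]
```

View pics/h14.png

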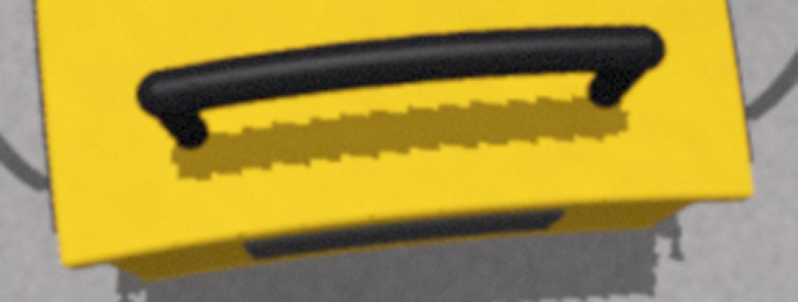

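```bash
python3 - <<'E'
from h import *
s,d=pickle.load(open('d14.pkl','rb'));w=d['wrist']
X=[onz(w,p,151,s) for p in((180+150/2.75,93/2.75),(180+648/2.75,48/2.75))]
v=X[1]-X[0];m=(X[0]+X[1])/2;print(X,m,np.linalg.norm(v),np.degrees(np.arctan2(v[1],v[0])))
s0,d0=pickle.load(open('d0.pkl','rb'))
for n in('top','side'):
    print(n,proj(d0[n],m),[proj(d0[n],x) for x in X])
E
```

```text
[array([460.43965911, 166.03844739, 151.        ]), array([572.18657342, 191.36483777, 151.        ])] [516.31311626 178.70164258 151.        ] 114.58097097001806 12.769823335270154
top [266.91170191 259.30323234] [array([271.01357379, 278.47949746]), array([262.86438277, 240.38200152])]
side [278.33662931 199.26769123] [array([257.8303377 , 204.54872581]), array([297.96380171, 194.21305833])]
```

The plate is at pad (-1.4, +0.7) mm with its top at z≈87, so it is placed properly. The handle mid is (516.3, 178.7), heading 12.8°, and reprojects onto the bar in both other views. Moving over the handle with the jaws across the bar.

Request:
jog_arm --pt "0.093 0 0.03 0 -8" --pt "0.093 0 0.06 0 -17" --pt "0.093 0 0.09 0 -25" --pt "0.093 -0.004 0.12 0 -34" --pt "0.093 -0.008 0.15 0 -42" --pt "0.093 -0.012 0.15 0 -51" --pt "0.093 -0.012 0.15 0 -59" --pt "0.093 -0.012 0.15 0 -68"

```text
time: 14.5
eef_pos: [510.8, 179.8, 214.0]
tcp_rot: [179.9, 0.4, -61.4]
ft_force: [-0.0, -0.8, 0.0]
finger_gap: 93.0
```

Request:
jog_arm --pt "0.093 0 0 0 -8" --pt "0.093 0 0 0 -16" --pt "0.093 0 0 0 -16" --pt "0.093 0 0 0 -16"

```text
time: 14.9
eef_pos: [510.0, 179.6, 212.6]
tcp_rot: [179.7, 0.4, -77.2]
ft_force: [0.5, -0.1, -0.3]
finger_gap: 93.2
```

```bash
python3 snap.py 15 wrist side top
```

```text
14.9 [510.04749022 179.64883417 212.56053912] [179.73198809   0.37166119 -77.18372998] [ 0.51092841 -0.11719862 -0.27340785] 93.16453057171427 [ 7.34621822 14.58125975 90.28880867  0.35585619 75.43242605 84.43866395]
```

View pics/wrist15.png

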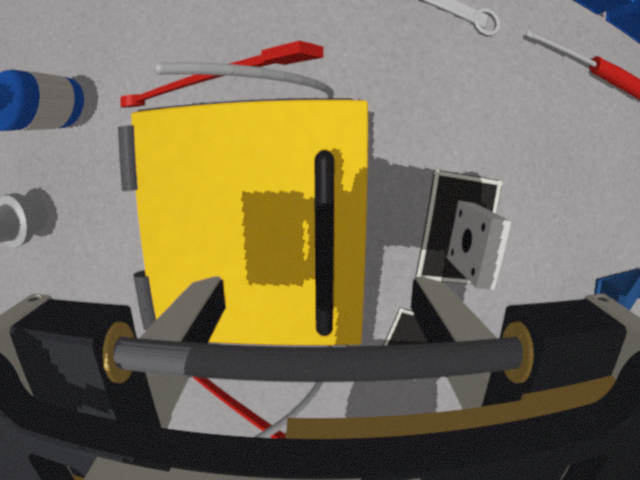

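View pics/side15.png

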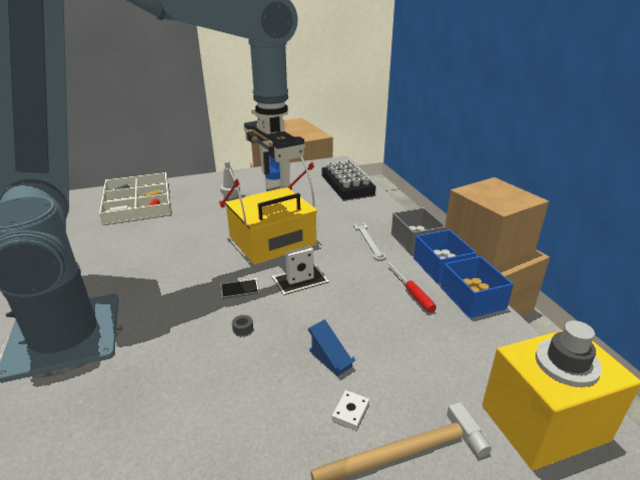

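Bar at (324,150)–(324,333), parallel to the jaws' normal. Now I'll measure the bar again and the pointers (hinge ends (130,101), tip (315,50)) by casting rays onto the pointer planes.

```bash
python3 - <<'E'
from h import *
s,d=pickle.load(open('d15.pkl','rb'));w=d['wrist']
X=[onz(w,p,151,s) for p in((324,157),(324,327))]
v=X[0]-X[1];m=(X[0]+X[1])/2;print(X,m,np.linalg.norm(v),np.degrees(np.arctan2(v[1],v[0])))
for n,im,sc,r in(('wr',w,2.7,(20,120,100,345)),('sd',d['side'],5,(150,230,200,330)),('tp',d['top'],5,(205,320,200,300))):
    a,b,c,e=r;cv2.imwrite(f'pics/z_{n}.png',cv2.resize(im['color'][a:b,c:e],None,fx=sc,fy=sc,interpolation=2))
E
```

```text
[array([571.58609092, 191.26294739, 151.        ]), array([462.67333202, 166.02913545, 151.        ])] [517.12971147 178.64604142 151.        ] 111.7977384143538 13.044602970258799
```

View pics/z_wr.png

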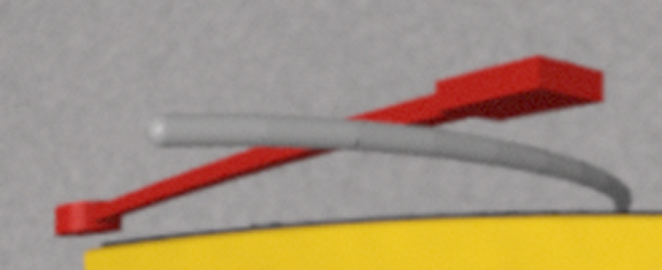

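View pics/z_sd.png

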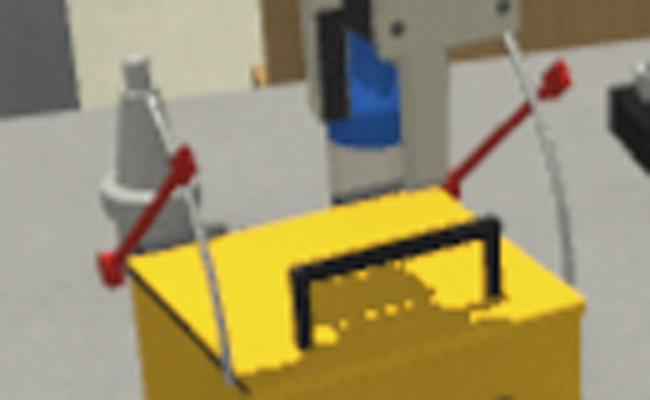

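View pics/z_tp.png

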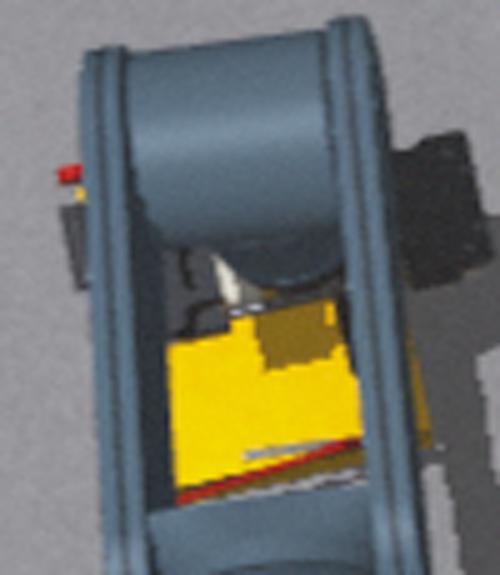

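```bash
python3 - <<'E'
from h import *
s,d=pickle.load(open('d15.pkl','rb'));w=d['wrist'];sd=d['side'];s0,d0=pickle.load(open('d0.pkl','rb'));tp=d0['top']
H=np.array([516.8,178.7,151]);a=np.radians(102.9);ex=np.array([np.cos(a),np.sin(a),0]);ey=np.array([-np.sin(a),np.cos(a),0]);ez=np.array([0,0,1.])
G=H+145*ex-45*ez;print('hinge',G)
def loc(p):q=p-G;return np.array([q@ex,q@ey,q@ez])
def ony(im,uv,yo,st=None):
    o,dd=ray(im,uv,st);k=(yo-(o-G)@ey)/(dd@ey);return loc(o+k*dd)
W=lambda x,y:(100+x/2.7,20+y/2.7)
S=lambda x,y:(200+x/5,150+y/5)
for n,im,st,pv,pts in(('w+',w,s,W(88,215),[W(110,213),W(250,163),W(345,133),W(440,108),W(572,85)]),
  ('sL',sd,None,S(110,267),[S(110,267),S(150,212),S(183,163)]),('sR',sd,None,S(452,185),[S(452,185),S(500,135),S(557,78)]),
  ):
    L=loc(onz(im,pv,106,st));print(n,'pivot local',L.round(1))
    for yo in ((np.sign(L[1])*100,np.sign(L[1])*105)):
        Q=np.array([ony(im,p,yo,st) for p in pts])
        print(yo,[(round(np.hypot(q[0],q[2])),round(np.arctan2(q[2],-q[0]),3)) for q in Q],'slope',np.polyfit(-Q[:,0],Q[:,2],1)[0])
for yo in(100,-100):
  for x,z in((0,0),):print(proj(w,G+yo*ey,s),proj(sd,G+yo*ey))
E
```

```text
hinge [484.42873318 320.04037316 106.        ]
w+ pivot local [   0.5 -104.1    0. ]
-100.0 [(36, np.float64(0.927)), (111, np.float64(0.795)), (144, np.float64(0.782)), (168, np.float64(0.771)), (191, np.float64(0.748))] slope 0.8666376584451363
-105.0 [(9, np.float64(-1.327)), (84, np.float64(0.635)), (122, np.float64(0.667)), (149, np.float64(0.674)), (176, np.float64(0.66))] slope 0.8666376584451367
sL pivot local [ -1.8 103.4   0. ]
100.0 [(11, np.float64(-2.596)), (91, np.float64(0.707)), (165, np.float64(0.707))] slope 0.8365241295847795
105.0 [(7, np.float64(0.352)), (106, np.float64(0.667)), (180, np.float64(0.684))] slope 0.8365241295847812
sR pivot local [  -5.4 -106.8    0. ]
-100.0 [(20, np.float64(0.347)), (99, np.float64(0.648)), (183, np.float64(0.676))] slope 0.8684429658045179
-105.0 [(9, np.float64(0.2)), (89, np.float64(0.67)), (174, np.float64(0.689))] slope 0.8684429658045179
[159.6254865 339.9100044] [222.95092833 202.85257925]
[133.17725753 104.75356193] [287.49316063 186.86857991]
```

The pointer mark is about 0.69 rad by several views (0.66 to 0.71). Descending onto the bar.

Request:
jog_arm --pt "0.093 0.007 -0.001 -0.02 0" --pt "0.093 0.007 -0.001 -0.04 0" --pt "0.093 0.007 -0.001 -0.06 0" --pt "0.093 0.007 -0.001 -0.0725 0" --pt "0.093 0.007 -0.001 -0.0725 0" --pt "0.093 0.007 -0.001 -0.0725 0" --squeeze 30

```text
time: 15.65
eef_pos: [517.9, 178.8, 141.4]
tcp_rot: [179.9, 0.4, -77.2]
ft_force: [1.1, -0.3, 0.3]
finger_gap: 92.5
```

```bash
python3 snap.py 16 wrist side
```

```text
15.65 [517.85679606 178.77798704 141.38811063] [179.85660021   0.35892631 -77.24270192] [ 1.11108083 -0.28306844  0.26277413] 92.48994753554673 [ 7.14807599 18.78456703 95.08575299  0.37477722 66.30792969 84.23920108]
```

View pics/wrist16.png

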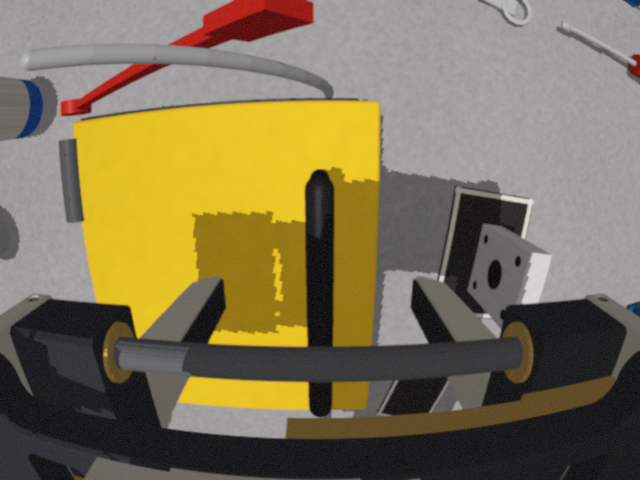

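The bar is centred between the fingers (column about 319). Closing.

Request:
jog_arm --pt "0.0 0 0 0 0" --pt "0.0 0 0 0 0" --pt "0.0 0 0 0 0" --pt "0.0 0 0 0 0" --pt "0.0 0 0 0 0" --pt "0.0 0 0 0 0" --pt "0.0 0 0 0 0" --pt "0.0 0 0 0 0" --squeeze 30

```text
time: 16.55
eef_pos: [518.4, 178.8, 142.1]
tcp_rot: [179.9, 0.3, -77.3]
ft_force: [0.1, -0.1, -0.5]
finger_gap: 33.9
```

Request:
jog_arm --pt "0.0 0 0 0 0" --pt "0.0 0 0 0 0" --pt "0.0 0 0 0 0"

```text
time: 16.85
eef_pos: [518.5, 178.1, 142.1]
tcp_rot: [179.9, 0.3, -77.2]
ft_force: [1.1, 0.2, -1.1]
finger_gap: 11.2
```

Gripped at 11.2 mm on the 12 mm bar. Lifting along the hinge arc, first to about 0.3 rad.

Request:
jog_arm --pt "0.0 -0.0005 0.0018 0.0053 0" --pt "0.0 -0.0008 0.0037 0.0107 0" --pt "0.0 -0.0014 0.006 0.016 0" --pt "0.0 -0.0019 0.0082 0.0212 0" --pt "0.0 -0.0031 0.0134 0.0312 0" --pt "0.0 -0.0044 0.0193 0.0408 0" --pt "0.0 -0.0044 0.0193 0.0408 0"

```text
time: 17.55
eef_pos: [514.1, 197.2, 184.3]
tcp_rot: [180.0, 0.2, -77.2]
ft_force: [1.8, -6.7, -3.8]
finger_gap: 10.9
```

```bash
python3 snap.py 17 wrist side
```

```text
17.55 [514.0824586  197.16417175 184.28489288] [ 1.79977666e+02  1.67269615e-01 -7.71887484e+01] [ 1.79321654 -6.71833379 -3.81233001] 10.8741845570637 [ 9.26364669 16.70663302 91.52165726  0.17428187 71.80442987 86.39789366]
```

View pics/side17.png

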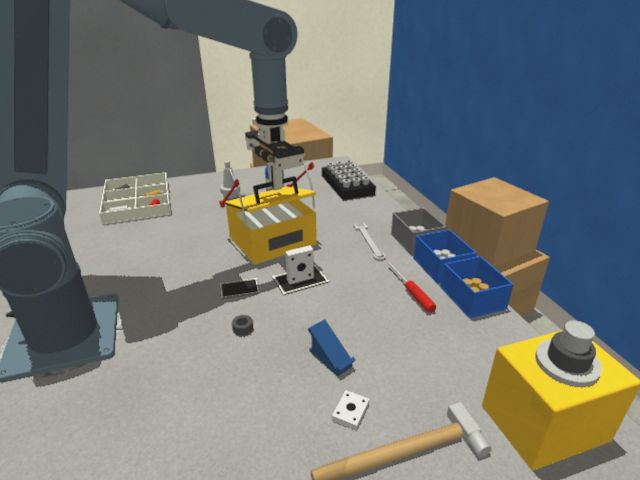

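Request:
jog_arm --pt "0.0 -0.0007 0.0033 0.0045 0" --pt "0.0 -0.0015 0.0066 0.009 0" --pt "0.0 -0.0032 0.0138 0.0173 0" --pt "0.0 -0.005 0.0217 0.0253 0" --pt "0.0 -0.0069 0.0301 0.0327 0" --pt "0.0 -0.008 0.0349 0.0364 0" --pt "0.0 -0.0088 0.0385 0.039 0" --pt "0.0 -0.0088 0.0385 0.039 0"

```text
time: 18.45
eef_pos: [505.8, 233.0, 223.9]
tcp_rot: [180.0, -0.1, -77.2]
ft_force: [2.3, -11.7, 0.4]
finger_gap: 11.1
```

```bash
python3 snap.py 18 wrist side top; python3 -c "
import cv2
a=cv2.imread('pics/side18.png')[140:280,200:340]
cv2.imwrite('pics/c18.png',cv2.resize(a,None,fx=4.2,fy=4.2,interpolation=2))"
```

```text
18.45 [505.75791033 232.95337189 223.89287166] [ 1.79999209e+02 -1.31959934e-01 -7.72010842e+01] [  2.32144423 -11.67626884   0.39174201] 11.140874678794944 [13.34012402 15.64168005 87.2294586  -0.13534627 77.13093349 90.57135634]
```

View pics/c18.png

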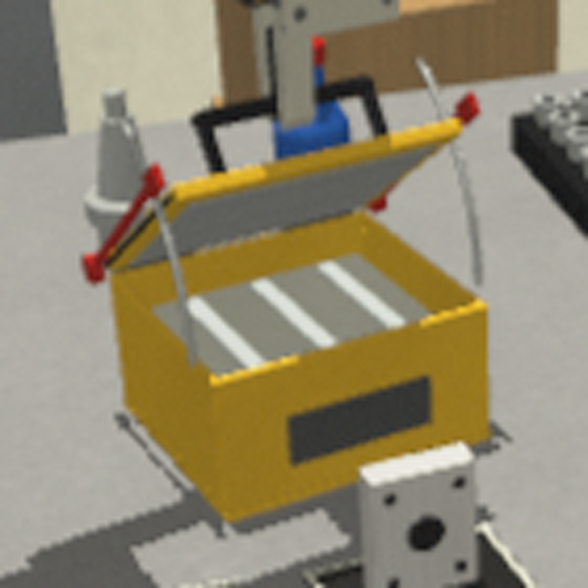

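View pics/wrist18.png

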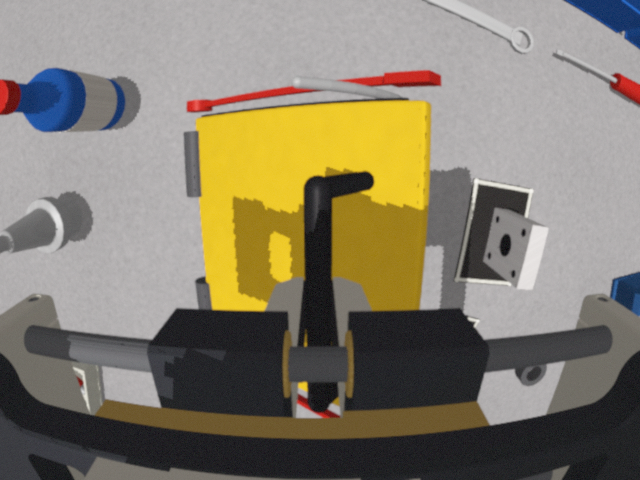

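The lid is up near the pointers. I'll measure the lid angle against the pointer in enlarged views.

```bash
python3 -c "
import cv2
i=cv2.imread('pics/side18.png')
a=cv2.resize(i[170:215,212:257],(400,400),interpolation=2);b=cv2.resize(i[150:195,280:325],(400,400),interpolation=2)
cv2.imwrite('pics/c18b.png',cv2.hconcat([a,b]))
w=cv2.imread('pics/wrist18.png')
cv2.imwrite('pics/c18w.png',cv2.resize(w[60:140,180:450],None,fx=2.9,fy=2.9,interpolation=2))"
```

```text
(no output)
```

View pics/c18b.png

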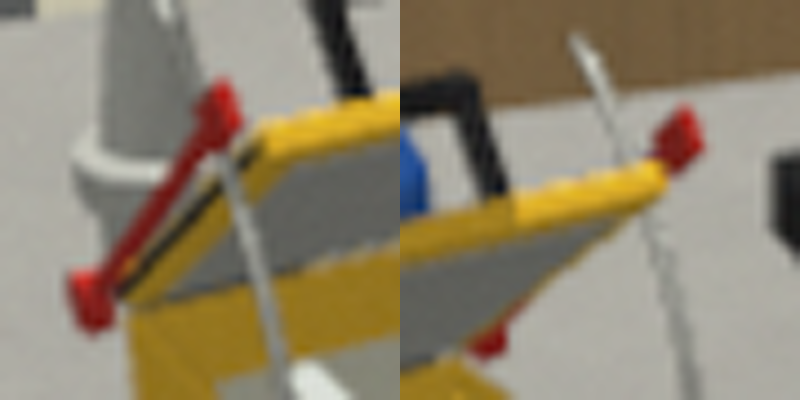

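View pics/c18w.png

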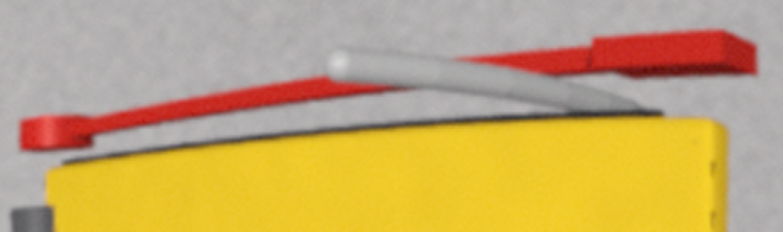

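```bash
python3 - <<'E'
from h import *
s,d=pickle.load(open('d18.pkl','rb'));w=d['wrist'];sd=d['side']
H=np.array([516.8,178.7,151]);a=np.radians(102.9);ex=np.array([np.cos(a),np.sin(a),0]);ey=np.array([-np.sin(a),np.cos(a),0]);ez=np.array([0,0,1.])
G=H+145*ex-45*ez
def ony(im,uv,yo,st=None):
    o,dd=ray(im,uv,st);k=(yo-(o-G)@ey)/(dd@ey);q=o+k*dd-G;return np.array([q@ex,q@ey,q@ez])
k=400/45
L=lambda x,y:(212+x/k,170+y/k)
Rr=lambda x,y:(280+(x-400)/k,150+y/k)
W=lambda x,y:(180+x/2.9,60+y/2.9)
def rep(n,im,pts,yo,st=None):
    Q=np.array([ony(im,p,yo,st) for p in pts])
    print(n,[(round(np.hypot(q[0],q[2])),round(float(np.arctan2(q[2],-q[0])),3)) for q in Q],'slope ang',round(float(np.arctan(np.polyfit(-Q[:,0],Q[:,2],1)[0])),3) if len(Q)>1 else '')
rep('sL lid',sd,[L(122,290),L(190,217),L(260,140)],95)
rep('sL ptr',sd,[L(92,303),L(105,275),L(155,203),L(205,130),L(222,112)],103)
rep('sR lid',sd,[Rr(665,175)],-95)
rep('sR ptr',sd,[Rr(488,338),Rr(680,140)],-103)
rep('w lid',w,[W(62,162),W(350,130),W(660,113)],-95,s)
rep('w ptr',w,[W(55,132),W(90,127),W(300,88),W(590,58),W(740,58)],-103,s)
rep('w ptr',w,[W(55,132),W(90,127),W(300,88),W(590,58),W(740,58)],-104.5,s)
E
```

```text
sL lid [(9, 0.337), (96, 0.617), (176, 0.633)] slope ang 0.649
sL ptr [(3, -0.594), (24, 0.653), (94, 0.688), (158, 0.694), (177, 0.687)] slope ang 0.704
sR lid [(177, 0.631)] slope ang 
sR ptr [(9, -0.088), (178, 0.681)] slope ang 0.719
w lid [(4, 0.999), (99, 0.646), (167, 0.666)] slope ang 0.656
w ptr [(4, 1.41), (16, 0.698), (96, 0.754), (160, 0.73), (182, 0.691)] slope ang 0.698
w ptr [(12, -1.935), (9, -0.539), (88, 0.666), (155, 0.678), (179, 0.644)] slope ang 0.698
```

The lid is about 0.645 rad and the pointers about 0.69. A small further lift, allowing for arm sag.

Request:
jog_arm --pt "0.0 -0.0008 0.0035 0.001 0" --pt "0.0 -0.0013 0.0055 0.0022 0" --pt "0.0 -0.0018 0.0081 0.004 0" --pt "0.0 -0.0018 0.0081 0.004 0" --pt "0.0 -0.0018 0.0081 0.004 0" --pt "0.0 -0.0018 0.0081 0.004 0" --pt "0.0 -0.0018 0.0081 0.004 0" --pt "0.0 -0.0018 0.0081 0.004 0"

```text
time: 19.4
eef_pos: [504.4, 238.7, 228.3]
tcp_rot: [-180.0, -0.4, -77.2]
ft_force: [3.5, -9.8, -2.3]
finger_gap: 11.3
```

```bash
python3 snap.py 19 wrist side top;  python3 -c "
import cv2
i=cv2.imread('pics/side19.png')
a=cv2.resize(i[170:215,212:257],(400,400),interpolation=2);b=cv2.resize(i[150:195,280:325],(400,400),interpolation=2)
cv2.imwrite('pics/c19b.png',cv2.hconcat([a,b]))
w=cv2.imread('pics/wrist19.png')
cv2.imwrite('pics/c19w.png',cv2.resize(w[60:140,180:450],None,fx=2.9,fy=2.9,interpolation=2))"
```

```text
19.4 [504.41827396 238.69262204 228.27572327] [-179.99998211   -0.35014971  -77.24856697] [ 3.46702206 -9.75570495 -2.25321956] 11.303799982824607 [14.10103435 15.63203567 86.61964549 -0.35819993 77.75678011 91.42558795]
```

View pics/c19b.png

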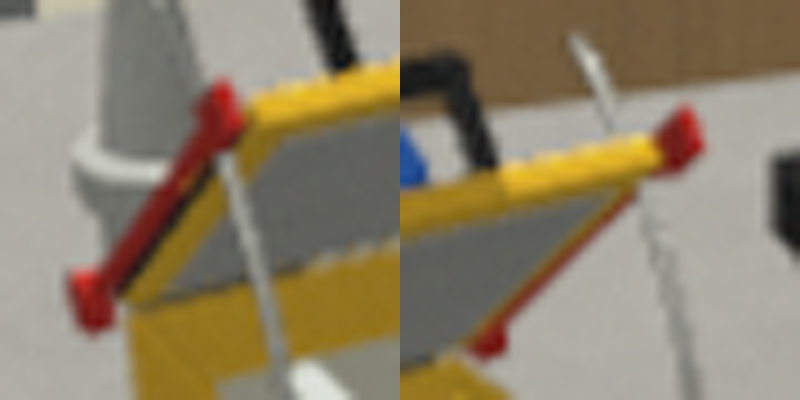

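View pics/c19w.png

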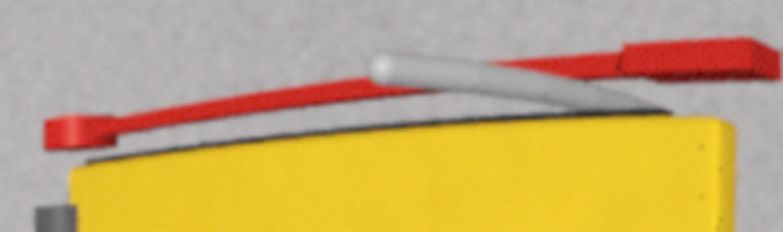

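View pics/side19.png

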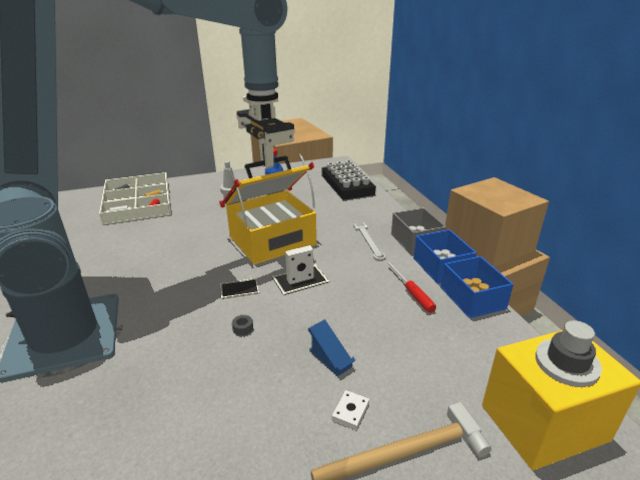

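```bash
python3 - <<'E'
from h import *
s,d=pickle.load(open('d19.pkl','rb'));w=d['wrist'];sd=d['side']
H=np.array([516.8,178.7,151]);a=np.radians(102.9);ex=np.array([np.cos(a),np.sin(a),0]);ey=np.array([-np.sin(a),np.cos(a),0]);ez=np.array([0,0,1.])
G=H+145*ex-45*ez
def ony(im,uv,yo,st=None):
    o,dd=ray(im,uv,st);k=(yo-(o-G)@ey)/(dd@ey);q=o+k*dd-G;return np.array([q@ex,q@ey,q@ez])
k=400/45
L=lambda x,y:(212+x/k,170+y/k)
Rr=lambda x,y:(280+(x-400)/k,150+y/k)
W=lambda x,y:(180+x/2.9,60+y/2.9)
def rep(n,im,pts,yo,st=None):
    Q=np.array([ony(im,p,yo,st) for p in pts])
    print(n,[(round(np.hypot(q[0],q[2])),round(float(np.arctan2(q[2],-q[0])),3)) for q in Q],'slope ang',round(float(np.arctan(np.polyfit(-Q[:,0],Q[:,2],1)[0])),3) if len(Q)>1 else '')
rep('sL lid',sd,[L(122,290),L(160,238),L(210,170),L(246,118)],95)
rep('sR lid',sd,[Rr(660,150)],-95)
rep('w lid',w,[W(88,162),W(350,126),W(668,112)],-95,s)
rep('w ptr',w,[W(80,131),W(115,126),W(300,90),W(620,63),W(760,63)],-103.7,s)
E
```

```text
sL lid [(9, 0.337), (63, 0.643), (127, 0.669), (171, 0.678)] slope ang 0.697
sR lid [(179, 0.671)] slope ang 
w lid [(3, 0.565), (104, 0.776), (167, 0.713)] slope ang 0.72
w ptr [(1, -2.102), (12, 0.484), (88, 0.768), (158, 0.709), (180, 0.678)] slope ang 0.697
```

The lid and pointers agree at about 0.69 rad. Holding the same target a little longer, then a last check.

Request:
jog_arm --pt "0.0 -0.0004 0.0024 -0.0004 0" --pt "0.0 -0.0004 0.0024 -0.0004 0" --pt "0.0 -0.0004 0.0024 -0.0004 0" --pt "0.0 -0.0004 0.0024 -0.0004 0" --pt "0.0 -0.0004 0.0024 -0.0004 0" --pt "0.0 -0.0004 0.0024 -0.0004 0" --pt "0.0 -0.0004 0.0024 -0.0004 0" --pt "0.0 -0.0004 0.0024 -0.0004 0"

```text
time: 20.35
eef_pos: [504.3, 239.0, 228.5]
tcp_rot: [-180.0, -0.6, -77.3]
ft_force: [4.0, -9.1, -1.3]
finger_gap: 11.0
```

```bash
python3 snap.py 20 side wrist;  python3 -c "
import cv2
i=cv2.imread('pics/side20.png')
a=cv2.resize(i[150:300,200:350],(600,600),interpolation=2)
cv2.imwrite('pics/c20.png',a)"
```

```text
20.35 [504.34281193 239.01676754 228.53273318] [-179.99611574   -0.56780283  -77.28012002] [ 4.01918695 -9.12509613 -1.32018713] 10.980281703242373 [14.27849338 15.65933292 86.54765254 -0.58080469 77.80518385 91.68134252]
```

View pics/c20.png

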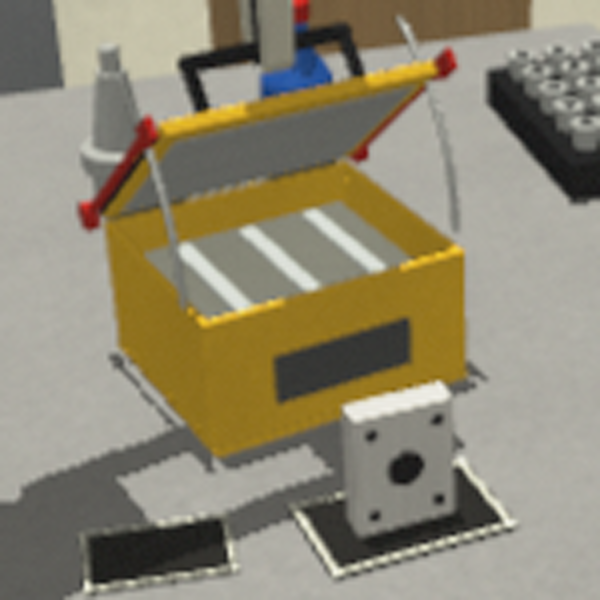

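The lid lies along the red pointers at both ends, the plate stands on the larger pad, and the grip is holding. Handing in.

```bash
python3 -c "
from rig import env
print(env.job_done())"
```

```text
the job is handed in; nothing more can be done
None
```

I stood the plate upright on the larger pad and let go of it. The lid is raised to the red pointers and still held by the gripper. I handed the job in at about 20 s; no verdict was reported.

- **Plate:** The plate slipped out of my light grip while I was pushing it upright against the back of the blue rest. It came to stand on the bench there, so I gripped it again and carried it to the pad. It measured about 1 mm from the pad's centre along each axis, with its face within 0.5° of square. Its top is at z ≈ 87 mm, as expected for a plate standing flat. My direct tilt estimates after release disagreed (9° and 38°) and are unreliable at that distance. I relied on the height and the pictures instead.
- **Lid:** I measured the lid at 0.67 to 0.72 rad and the pointers at about 0.69 rad, with estimates from 0.66 to 0.72. Both lid ends lie along the pointers in the last picture. The gripper reads 11 mm on the 12 mm bar, and the wrist force is about 10 N.
- **Other things on the bench:** No move touched a bystander, and they looked unmoved in the last pictures. I did not measure their positions.

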